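Latch the casting mould and set the vibration

ROBOT

A 6-joint arm with a two-finger parallel gripper is mounted at the origin on the work surface. World frame = base frame: x ahead of the robot, y to its left, z up, the work surface at z = 0. Lengths are in m, angles in rad, forces in N, time in s.
With the tool pointing down it reaches from about 0.3 to 0.85 m from the base axis. Payload 5.4 kg.
Tool frame: the origin (TCP) lies at the centre of the arm's flange, where the gripper is bolted on; the fingertips stand 173 mm ahead of it and the grasp point (between the pads) lies 155 mm ahead of it; z points along the fingers, y is the direction in which the jaws open and shut (so a half turn about z gives the same grasp; the last joint's range is limited). The gripper opens to 85 mm and grips with 20 to 120 N. Pads are 22 mm wide; open, the fingers measure 114 mm over their backs; the gripper's body (76 mm by 85 mm) begins 54 mm behind the grasp point. The pads swing forward as they close: fully open they stand 13 mm farther back than shut.
Start: joints at [1.067, 0.158, 1.597, -0, 1.386, -0.21], TCP at [0.167, 0.55, 0.405] pointing down, gripper open.
Joint ranges: [-2.91, 2.91], [-0.94, 2.29], [0.18, 2.7], [-1.29, 4.43], [0.17, 2.64], [-3, 3]. Speed limits (rad/s): [2.57, 2.57, 3.14, 3.14, 3.14, 3.14].

INTERFACE

Orientations are given as a unit quaternion [x, y, z, w].
In Python, from bench import arm gives the robot as it stands.
- The arm moves only by the shell command python3 -m inch 'ROWS' [FORCE]. ROWS is JSON, a list of rows, each a list of 5 numbers: the finger opening in mm, from 0 to 85.4, then the shift along the tool's x, y, z in mm, then the turn about the tool's z in degrees. In form: [[hand, dx, dy, dz, turn], ...]. A call has 1 to 5 rows; each row shifts and turns the pose as measured when the row begins, along the tool's axes as they then stand; what a row does not reach is not made up. A row lasts 1/12 s, in which the tool goes at most 41.7 mm and 7.16 degrees, less where a joint would pass 70% of its speed; a pose out of reach is approached as far as the arm can. A call is refused whole if a number of a shift passes 41.7 or a number of a turn 7.16, either way. A call with a gripper value outside its range is refused whole. The fingers move at their own pace and stop on an object; FORCE is the grip in N (left out, the last holds). Time passes only in rows, so rows that do not move let the fingers close. It gives the time, the measured TCP pose, the force and the opening at its end, in the units of the state.
- arm.read_state(): the state, without advancing time (a new reading comes with each control period).
- arm.read_camera(name): name is "scene" or "top" or "wrist"; returns a dict with "image" (400x640x3 uint8, blue, green, red), "vertical_fov" (degrees; the focal length in pixels is half the picture's height over the tangent of half this angle, whatever the lens; pixels are square), "cx", "cy" (the principal point, pixels), "eye" and "rotation" of the camera in the world; the wrist camera has in their place "hand_eye" (4x4, takes a point from camera to tool coordinates, whose origin is the TCP and whose axes are the flange's). Camera axes: x right, y down, z forward; pixel columns grow to the right and rows downward; lengths in m; the calibration is good to about 2 mm. A picture is of the moment at which its call begins: read the wrist's pose just before it. There is no depth.
- arm.sign_off(): hands the job in, once; it reports no verdict.
The state is a dict: "clock": time; "joint_positions": joint angles; "dq": joint speeds; "tau": joint torques, N m; "tool_pos": TCP position; "orientation": TCP orientation; "ft_force": force on the tool from outside, world axes, zero at the start; "moment": the same for the moment, N m; "grip_width": finger opening in m.
Only numpy, scipy, OpenCV 4.12 (cv2) and the standard library are available. Lean on these libraries where they do the work, as an engineer would, in place of code of your own. Each camera call takes 0.05 s, during which the arm holds its last target.

TASK

Close the plywood casting mould for the next pour: slide its loose half home against the fixed half, swing the draw latch's wire loop over so that it hooks behind the keeper on the loose half, then throw the latch lever all the way over until it snaps down flat. After that, turn the bar knob on the sloping vibration control box clockwise to the fourth click above its off stop and let go. Leave everything else on the bench where it stands.

Things in the scene. Friction and masses are not known exactly. Their poses are not given: they have to be found in the camera images.
- station: Casting station, fixed: aluminium vibrating plate 320 x 150 mm, top 25 mm above the bench, with a plywood mould box in two halves, each 110 mm wide, 70 mm high, tops 95 mm above the bench. Origin on the bench under the seam, midway across; z up, y across, x from the fixed half (x = -120 to 0 mm) to the sliding half. A steel draw latch lies on top along the middle line y = 0.
- lever_hinge (a point): Middle of the latch lever's hinge axis, on the fixed half: 30 mm from the seam, 14 mm above the wooden top. Axes as the station's; the hinge axis runs along y. The lever is hinged here, the wire loop is hinged on the lever, and the keeper stands on the sliding half; lever and loop swing in the station's x-z plane.
- half_b (a joint): Gap between the halves in m. The sliding half (80 mm long, 0.8 kg, 4 N of friction) stays where it is left; 0.050 is wide open. Pushed by hand it stops at about 0.005 on a springy rubber seal (4 N per mm); only the closed latch draws it in farther, to about 0.003.
- half_b_end (a point): Middle of the outer end face of the sliding half, 75 mm above the bench (20 mm under the top): push here towards the fixed half. Axes as the station's.
- keeper_seat (a point): On the sliding half: where the middle of the loop's bar lies when hooked, 104 mm above the bench, 44 mm behind the end face. The keeper is a steel hook 30 mm wide: a post on the fixed-half side of this point and on it a lip that reaches 8 mm past this point, over the bar; top 18 mm above the wood. Axes as the station's; +x away from the fixed half.
- lever (a joint): Angle of the lever in rad: at 0 it leans towards the keeper, 20 degrees above level; 1.22 is upright; at 2.76 it lies flat, pointing away from the keeper: closed. With the loop hooked it goes stiff at about 1.6, passes dead centre at about 2.3 and then snaps on down. 0.1 N m of friction: it stays where it is left.
- lever_grip (a point): On the middle line of the lever's handle, 74 mm from the hinge axis. The handle is a flat steel bar 26 mm wide (along the station's y), 6 mm thick, ending 88 mm from the hinge axis in a small turned lip. Axes: x along the handle away from the hinge, y across.
- loop (a joint): Angle of the wire loop on the lever in rad: at 0 it leans back against a stop, 85 degrees back from the lever's direction; it grows as the loop is swung over towards the keeper. The loop swings freely and falls by its weight once past upright.
- loop_bar (a point): Middle of the loop's crossbar: a round steel bar 8 mm thick, 46 mm long, along the station's y. The side wires (6 mm thick) run from its ends to a pin on the lever 84 mm away; the pin lies 16 mm from the lever's hinge axis, 18 degrees ahead of the handle's direction in the closing sense.
- control_box: Grey vibration control box, fixed to the bench: 155 mm deep, 180 mm wide, 40 mm high in front and 135 mm at the back. The top slopes at 35 degrees and faces the front and up. Origin on the bench under the middle of the sloping panel; x to its back, z up.
- selector (a joint): Angle of the bar knob in rad, growing clockwise seen facing the panel: 0 is the off stop (pointer at the longest tick, upper left), then a click each 0.349 (20 degrees) at each further tick, six in all. The fourth click is 1.396. About 0.15 N m turns it past a click; let go, it settles in the nearest one.
- selector_grip (a point): On the knob's axis, a good height to grip, 32 mm out from the panel. The knob is a black bar 66 mm long, 18 mm wide, top 46 mm out from the panel, on a disc 68 mm across and 11 mm high. Axes: z out along the knob's axis (35 degrees from vertical), x along the bar to its pointer end (white line), y across the bar.
- flask: Salmon-coloured drinking flask, 64 mm across, 200 mm high; a bystander, to be left alone. Origin at the middle of its underside.
- pigment_pot: White plastic pot, 90 mm across, 100 mm high; a bystander, to be left alone. Origin at the middle of its underside.
- tub: White open tub, 120 x 100 x 70 mm; a bystander, to be left alone. Origin at the middle of its underside.
- float: Steel plastering float, blade 200 x 80 mm with a wooden grip, 55 mm high; a bystander, to be left alone. Origin at the middle of its underside.
- rib: Flat wooden scraper, 110 x 50 x 10 mm; a bystander, to be left alone. Origin at the middle of its underside.
- test_block: Plaster test block, 100 x 65 x 35 mm; a bystander, to be left alone. Origin at the middle of its underside.
- brush: Brush lying flat, 190 mm long; a bystander, to be left alone. Origin at the middle of its underside.
- test_bowl: Terracotta bowl, 100 mm across, 45 mm high; a bystander, to be left alone. Origin at the middle of its underside.

How it is judged:
On the way, in this order (a step that is already met when the one before it is completed fails the run):
1. the sliding half is home against the seal (gap under 8 mm) (value of joint half_b below 0.008 m), for 0.2 s.
2. the loop's bar lies behind the keeper's post and below its lip, the lever still open (x of loop_bar in the frame of keeper_seat between -0.004 and 0.035 m and z of loop_bar in the frame of keeper_seat between -0.012 and 0.006 m and value of joint half_b below 0.01 m and value of joint lever below 2 rad), for 0.2 s.
3. the lever has snapped over centre and lies down, the loop hooked (x of loop_bar in the frame of keeper_seat between -0.004 and 0.035 m and z of loop_bar in the frame of keeper_seat between -0.012 and 0.006 m and value of joint lever above 2.65 rad and value of joint half_b below 0.004 m), for 0.2 s.
4. the knob rests in the fourth click (value of joint selector between 1.276 and 1.516 rad), for 0.2 s.
At the end, for the whole second after the job is handed in: The mould's gap is under 4 mm, the loop's bar lies behind the keeper's post and under its lip, the lever lies down past its dead centre (above 2.65 rad), and the knob rests within 0.12 rad of the fourth click (1.396 rad) (all of step 3 and all of step 4 and velocity of joint each of selector, lever below 0.05 rad/s); the robot touches nothing.
It fails at once if a bystander is shoved more than 30 mm or knocked over (distance of any of flask, pigment_pot, tub, float, rib, test_block, brush, test_bowl from where it was at the start of the episode above 0.03 m or angle between any of flask, pigment_pot, tub, float, rib, test_block, brush, test_bowl's own z axis and vertical above 0.5 rad).
It also fails if it takes over 72 s, if anything falls off the work surface, if the arm or the gripper's body presses on something with over 40 N, if the wrist force passes 120 N, or if a joint passes its speed limit or range.

## Working session

There is one attempt and no reset: what is moved stays moved. The work goes in short steps, Python scripts to look and compute and a shell command to move; the robot and the scene stay as the last step left them, time stands still between calls to the robot, and variables do not carry over. Pictures are saved under pics/ and viewed, and the job is handed in when it is done.

```bash
ls; mkdir -p pics
python3 - <<'E'
from bench import arm
import cv2
s=arm.read_state();print(s)
for n in ["scene","top","wrist"]:
    c=arm.read_camera(n); cv2.imwrite(f"pics/{n}0.png",c["image"]); print(n,{k:v for k,v in c.items() if k!="image"})
E
```

```text
pics
{'clock': 0.0, 'joint_positions': array([ 1.06690279e+00,  1.59053565e-01,  1.59822108e+00, -1.50285746e-05,
        1.38616843e+00, -2.10066475e-01]), 'dq': array([-0.00026565,  0.00012634,  0.00055653,  0.00059019,  0.00201558,
       -0.00039646]), 'tau': array([ 1.32167945e-03, -3.95975983e+01, -3.31441891e+01,  5.39543441e-05,
        8.06048425e-03, -5.53498921e-06]), 'tool_pos': array([0.16639953, 0.55011251, 0.40371963]), 'orientation': array([ 1.46384178e-01,  9.89227384e-01, -8.69464035e-04, -3.16392117e-04]), 'ft_force': array([-0.64205502,  0.36250615,  0.67027328]), 'moment': array([ 0.00012087, -0.05333551, -0.02248139]), 'grip_width': 0.08526808346051998}
scene {'vertical_fov': 50.99406771832943, 'cx': 316.9961146207791, 'cy': 200.4004968353704, 'eye': array([1.07888646, 0.32924234, 1.14210209]), 'rotation': array([ 0.48088187,  0.83029623, -0.24630689, -0.13672498])}
top {'vertical_fov': 46.2174216900738, 'cx': 321.84954473813696, 'cy': 195.89458256687033, 'eye': array([ 0.43666702, -0.00641643,  1.36832358]), 'rotation': array([ 0.70798146, -0.70576925,  0.01779453, -0.01831292])}
wrist {'vertical_fov': 69.58479449286905, 'cx': 321.2928075335571, 'cy': 200.54062305197405, 'hand_eye': array([[-5.13676281e-05, -9.61989370e-01, -2.73086891e-01,
         6.88616233e-02],
       [ 9.99999055e-01, -4.24632927e-04,  1.30773316e-03,
         2.65223632e-04],
       [-1.37398708e-03, -2.73086565e-01,  9.61988482e-01,
         2.98871166e-02],
       [ 0.00000000e+00,  0.00000000e+00,  0.00000000e+00,
         1.00000000e+00]])}
```

View pics/scene0.png

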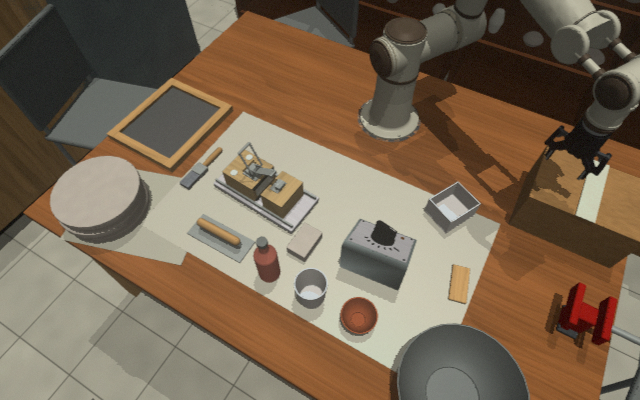

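View pics/top0.png

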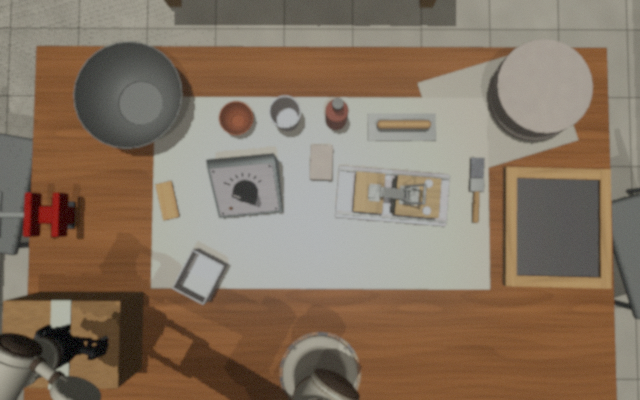

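View pics/wrist0.png

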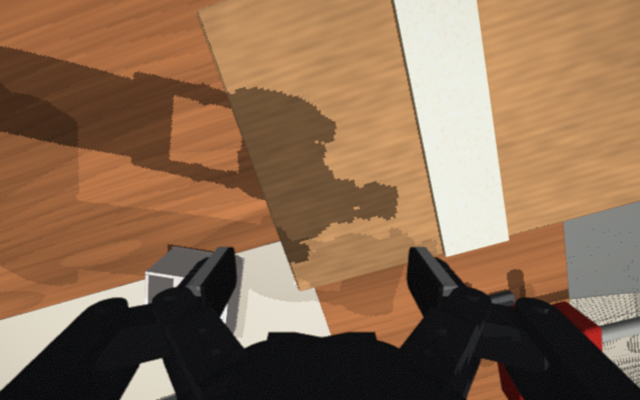

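```bash
cat > h.py <<'E'
import numpy as np, cv2
from scipy.spatial.transform import Rotation as R
from bench import arm
def cam(n):
    s=arm.read_state(); c=arm.read_camera(n)
    f=200/np.tan(np.radians(c["vertical_fov"])/2)
    if n=="wrist":
        Rt=R.from_quat(s["orientation"]).as_matrix(); H=np.array(c["hand_eye"])
        Rc=Rt@H[:3,:3]; e=s["tool_pos"]+Rt@H[:3,3]
    else:
        Rc=R.from_quat(c["rotation"]).as_matrix(); e=np.array(c["eye"])
    return c["image"],dict(f=f,cx=c["cx"],cy=c["cy"],R=Rc,e=e)
def ray(C,uv):
    d=C["R"]@np.array([(uv[0]-C["cx"])/C["f"],(uv[1]-C["cy"])/C["f"],1]); return d/np.linalg.norm(d)
def proj(C,p):
    q=C["R"].T@(np.asarray(p,float)-C["e"]); return np.array([C["cx"]+C["f"]*q[0]/q[2],C["cy"]+C["f"]*q[1]/q[2]])
def atz(C,uv,z):
    d=ray(C,uv); return C["e"]+d*(z-C["e"][2])/d[2]
def tri(obs):
    A=np.zeros((3,3));b=np.zeros(3)
    for C,uv in obs:
        d=ray(C,uv);M=np.eye(3)-np.outer(d,d);A+=M;b+=M@C["e"]
    p=np.linalg.solve(A,b)
    return p,[np.linalg.norm(proj(C,p)-uv) for C,uv in obs]
def crop(im,x0,y0,x1,y1,k,name):
    cv2.imwrite(name,cv2.resize(im[y0:y1,x0:x1],None,fx=k,fy=k,interpolation=cv2.INTER_CUBIC))
E
python3 - <<'E'
from h import *
a=cv2.imread("pics/top0.png");b=cv2.imread("pics/scene0.png")
crop(a,325,155,460,235,5.9,"pics/t1.png");crop(b,205,130,335,235,5.6,"pics/s1.png")
crop(a,195,140,295,230,6,"pics/t2.png");crop(b,330,205,430,290,6,"pics/s2.png")
E
```

```text
(no output)
```

View pics/t1.png

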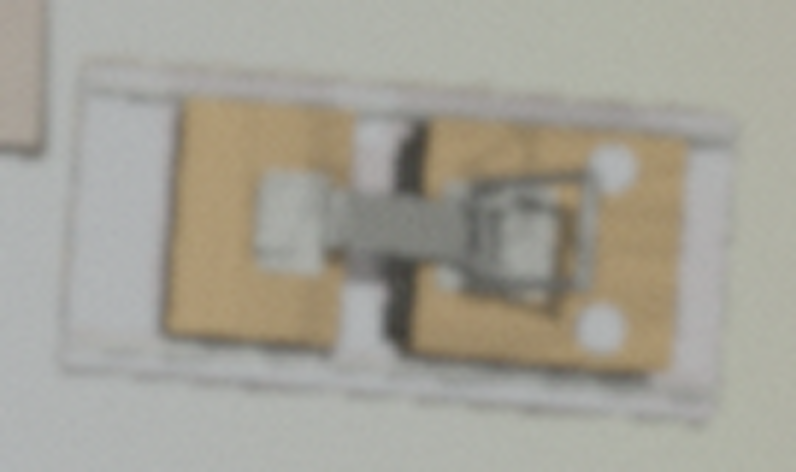

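View pics/s1.png

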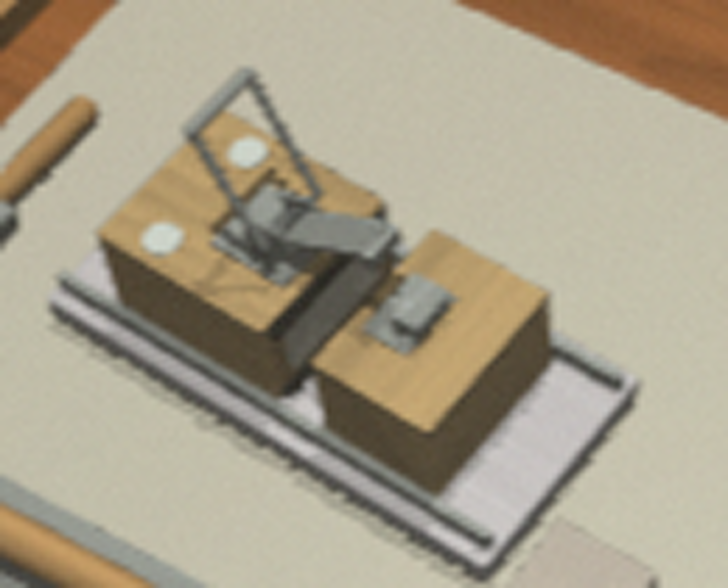

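View pics/t2.png

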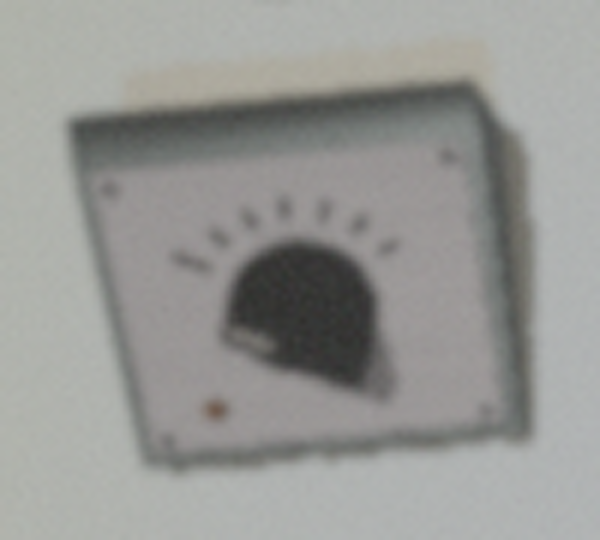

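View pics/s2.png

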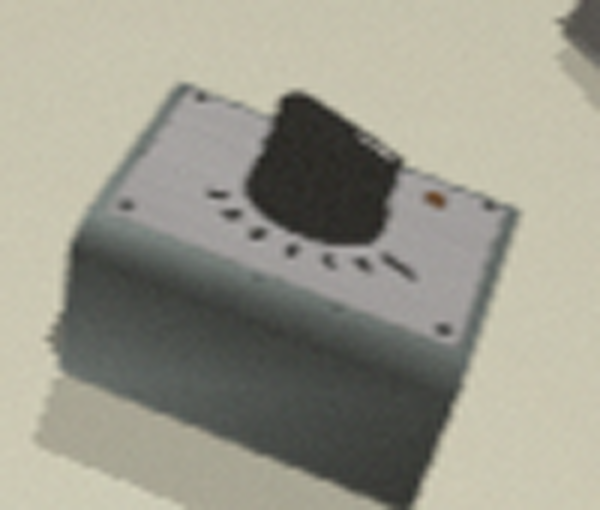

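Run:
```python
from h import *
_,T=cam("top");_,S=cam("scene")
o=np.array([325,155])
def t(p): return np.array(p)/5.9+o
def s(p): return np.array(p)/5.6+np.array([205,130])
fx=[(425,118),(410,350),(668,372),(688,138)]
sl=[(185,97),(353,107),(335,347),(165,333)]
for n,l in (("fix",fx),("slide",sl)):
    P=[atz(T,t(p),.095) for p in l]; print(n,np.round(P,4))
# scene fixed-half / slider top corners
S1=[(380,212),(268,330),(100,235),(225,125)]
print("fixS",np.round([atz(S,s(p),.095) for p in S1],4))
S2=[(430,432),(548,295),(432,230),(314,362)]
print("slS",np.round([atz(S,s(p),.095) for p in S2],4))
# loop bar mid: top (592,238), scene (222,103)
print(tri([(T,t((590,235))),(S,s((222,105)))]))
# handle tip: top (335,225) scene (388,245)
print(tri([(T,t((338,225))),(S,s((385,245)))]))
# knob
def t2(p): return np.array(p)/6+np.array([195,140])
def s2(p): return np.array(p)/6+np.array([330,205])
print("pointer tip",tri([(T,t2((228,335))),(S,s2((398,160)))]))
print("tail",tri([(T,t2((372,388))),(S,s2((292,95)))]))
print("panel corners holes",[tri([(T,t2(a)),(S,s2(b))]) for a,b in (((110,190),(443,328)),((447,157),(126,205)),((487,411),(202,97)),((167,441),(489,205)))])
```

```text
fix [[ 0.5594 -0.2102  0.095 ]
 [ 0.4523 -0.2027  0.095 ]
 [ 0.4425 -0.3213  0.095 ]
 [ 0.5505 -0.3316  0.095 ]]
slide [[ 0.5688 -0.0993  0.095 ]
 [ 0.5644 -0.1769  0.095 ]
 [ 0.4535 -0.1682  0.095 ]
 [ 0.4597 -0.09    0.095 ]]
fixS [[ 0.465  -0.1967  0.095 ]
 [ 0.5617 -0.2055  0.095 ]
 [ 0.5553 -0.3234  0.095 ]
 [ 0.4566 -0.3084  0.095 ]]
slS [[ 0.5731 -0.0944  0.095 ]
 [ 0.4671 -0.0858  0.095 ]
 [ 0.4612 -0.1646  0.095 ]
 [ 0.5666 -0.1722  0.095 ]]
(array([ 0.49985708, -0.26496003,  0.18407488]), [np.float64(0.6588327365129543), np.float64(0.5633335767644336)])
(array([ 0.50665592, -0.16319953,  0.13587333]), [np.float64(0.5917556685519156), np.float64(0.5229650116162894)])
pointer tip (array([0.49897819, 0.23242224, 0.12414037]), [np.float64(0.6713500485159769), np.float64(0.651264510014471)])
tail (array([0.4765947 , 0.171802  , 0.09781657]), [np.float64(0.5674700556018781), np.float64(0.5380817559676478)])
panel corners holes [(array([0.56409447, 0.28509168, 0.12159529]), [np.float64(0.18403386529650062), np.float64(0.18627211657239032)]), (array([0.57923306, 0.1354092 , 0.12124623]), [np.float64(0.2616036976667652), np.float64(0.2564537341020108)]), (array([0.46778018, 0.12495215, 0.04221466]), [np.float64(0.45191049409698264), np.float64(0.4242456640834507)]), (array([0.45346495, 0.27473327, 0.04384724]), [np.float64(0.214578982483535), np.float64(0.2074295378366315)])]
```

```bash
python3 -m inch '[[85,-38,-21,0,0],[85,-38,-21,0,0],[85,-38,-21,0,0],[85,-38,-21,0,0],[85,-38,-21,0,0]]'
python3 -m inch '[[85,-38,-21,0,0],[85,-38,-21,0,0],[85,-38,-21,0,0],[85,-38,-21,0,0],[85,-38,-21,0,0]]'
python3 -m inch '[[85,-38,-21,0,0],[85,0,0,0,0]]'
cat >> h.py <<'E'
def st():
    s=arm.read_state(); Rt=R.from_quat(s["orientation"]).as_matrix()
    x=Rt[:,0]
    print("t=%.2f tcp %s xang %.2f tilt %.2fdeg F %s M %s w %.1fmm j6 %.2f"%(s["clock"],np.round(s["tool_pos"]*1000,1),np.degrees(np.arctan2(x[1],x[0])),np.degrees(np.arccos(-Rt[2,2])),np.round(s["ft_force"],1),np.round(s["moment"],2),s["grip_width"]*1000,s["joint_positions"][5]))
    return s
def shot(name,n="wrist"):
    im,C=cam(n); cv2.imwrite(f"pics/{name}.png",im); np.savez(f"pics/{name}.npz",**C); return im,C
def ld(name): return dict(np.load(f"pics/{name}.npz"))
E
python3 - <<'E'
from h import *
st(); shot("w1"); shot("top0b","top"); shot("sc0b","scene")
E
```

```text
clock: 0.67
tool_pos: [0.3111, 0.4008, 0.403]
orientation: [0.139, 0.99, 0.0, -0.001]
ft_force: [0.4, 0.1, -0.4]
grip_width: 0.0851
clock: 1.08
tool_pos: [0.4572, 0.2518, 0.4028]
orientation: [0.139, 0.99, 0.001, -0.001]
ft_force: [0.6, 0.4, 0.0]
grip_width: 0.0853
clock: 1.25
tool_pos: [0.4901, 0.2173, 0.4028]
orientation: [0.142, 0.99, 0.0, 0.001]
ft_force: [-0.2, 0.1, 0.2]
grip_width: 0.0846
t=1.25 tcp [490.1 217.3 402.8] xang 163.69 tilt 0.10deg F [-0.2  0.1  0.2] M [-0.05 -0.03 -0.01] w 84.6mm j6 -1.09
```

View pics/w1.png

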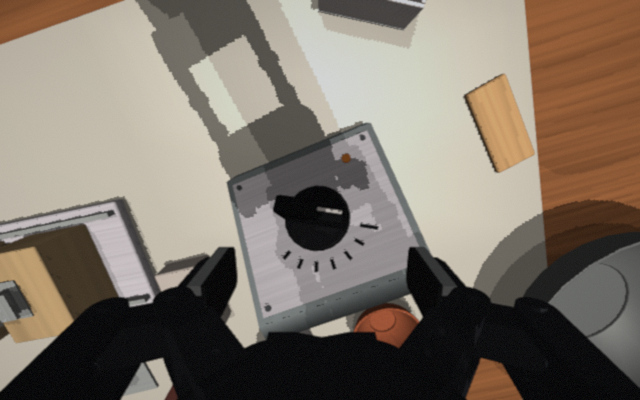

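```bash
cat >> h.py <<'E'
def plan(tgt,xang=None,hand=0,vmax=40):
    "rows to go straight to a target TCP (m) and tool-x heading (deg)"
    s=arm.read_state(); Rt=R.from_quat(s["orientation"]).as_matrix()
    a=np.degrees(np.arctan2(Rt[1,0],Rt[0,0])); d=(np.asarray(tgt)-s["tool_pos"])*1000
    t=0 if xang is None else (a-xang+180)%360-180
    n=int(max(1,np.ceil(np.abs(d).max()/vmax),np.ceil(abs(t)/7.1)))
    for i in range(n):
        h=np.radians(a-t*i/n); c,q=np.cos(h),np.sin(h); v=d/n
        print([hand,round(c*v[0]+q*v[1]),round(q*v[0]-c*v[1]),round(-v[2]),round(t/n,2)])
E
python3 - <<'E'
from h import *
plan([0.515,-0.09,0.403],86.3)
E
```

```text
[0, -10, -27, 0, np.float64(7.06)]
[0, -14, -25, 0, np.float64(7.06)]
[0, -16, -23, 0, np.float64(7.06)]
[0, -19, -21, 0, np.float64(7.06)]
[0, -22, -18, 0, np.float64(7.06)]
[0, -24, -16, 0, np.float64(7.06)]
[0, -26, -13, 0, np.float64(7.06)]
[0, -27, -9, 0, np.float64(7.06)]
[0, -28, -6, 0, np.float64(7.06)]
[0, -28, -3, 0, np.float64(7.06)]
[0, -28, 1, 0, np.float64(7.06)]
```

```bash
python3 -m inch '[[0,-10,-27,0,7.06],[0,-14,-25,0,7.06],[0,-16,-23,0,7.06],[0,-19,-21,0,7.06],[0,-22,-18,0,7.06]]' | head -2
python3 -m inch '[[0,-24,-16,0,7.06],[0,-26,-13,0,7.06],[0,-27,-9,0,7.06],[0,-28,-6,0,7.06],[0,-28,-3,0,7.06]]' | head -2
python3 -m inch '[[0,-28,1,0,7.06],[0,0,0,0,0]]'
python3 - <<'E'
from h import *
st(); shot("w2"); st()
E
```

```text
clock: 1.82
tool_pos: [0.4943, 0.0875, 0.4012]
clock: 2.23
tool_pos: [0.503, -0.0518, 0.4001]
clock: 2.4
tool_pos: [0.5049, -0.0809, 0.3999]
orientation: [0.737, 0.676, 0.001, -0.004]
ft_force: [0.1, 0.4, 0.3]
grip_width: 0.0
t=2.40 tcp [504.9 -80.9 399.9] xang 85.13 tilt 0.52deg F [0.1 0.4 0.3] M [-0.01 -0.03 -0.04] w 0.0mm j6 -0.31
t=2.45 tcp [504.8 -79.  399.8] xang 85.42 tilt 0.64deg F [ 0.3  0.7 -0.1] M [ 0.02 -0.01 -0.02] w -0.3mm j6 -0.32
```

View pics/w2.png

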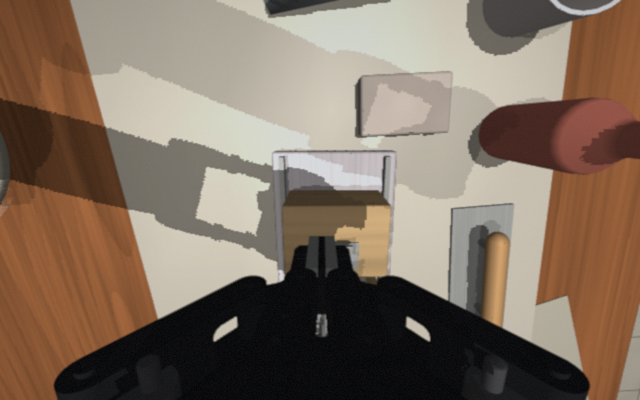

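Run:
```python
from h import *
im=cv2.imread("pics/w2.png"); crop(im,260,140,410,290,5,"pics/w2c.png")
C=ld("w2")
for p,z in (((284,205),.095),((391,205),.095),((274,151),.025),((396,151),.025),((287,191),.025),((382,191),.025)): print(p,np.round(atz(C,p,z),4))
```

```text
(284, 205) [ 0.4661 -0.0881  0.095 ]
(391, 205) [ 0.5724 -0.097   0.095 ]
(274, 151) [ 0.4508 -0.0401  0.025 ]
(396, 151) [ 0.5953 -0.0524  0.025 ]
(287, 191) [ 0.4605 -0.09    0.025 ]
(382, 191) [ 0.5773 -0.0998  0.025 ]
```

View pics/w2c.png

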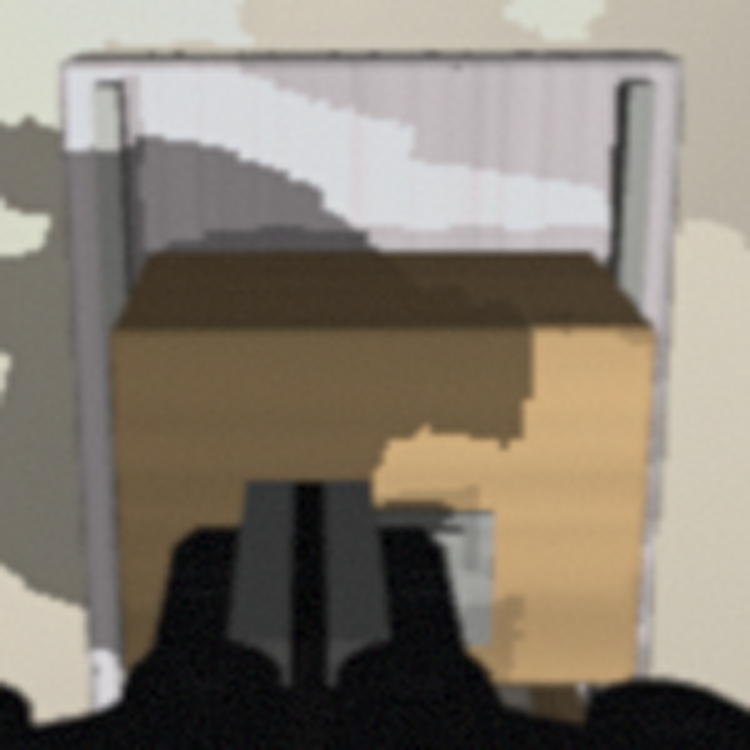

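```bash
python3 -m inch '[[0,25,15,0,0],[0,0,0,37,0],[0,0,0,37,0],[0,0,0,37,0],[0,0,0,37,0]]'
python3 - <<'E'
from h import *
st();
E
```

```text
clock: 2.87
tool_pos: [0.5263, -0.0439, 0.2592]
orientation: [0.728, 0.685, 0.009, 0.005]
ft_force: [0.1, 0.4, -0.1]
grip_width: -0.0001
t=2.87 tcp [526.3 -43.9 259.2] xang 86.49 tilt 1.18deg F [ 0.1  0.4 -0.1] M [-0.06  0.03  0.01] w -0.1mm j6 -0.26
```

```bash
python3 -m inch '[[0,-20,0,8,0],[0,-13,0,0,0],[0,-10,0,0,0],[0,-10,0,0,0]]' ; python3 -m inch '[[0,-8,0,0,0],[0,-5,0,0,0]]'
python3 - <<'E'
from h import *
st();
E
```

```text
clock: 3.2
tool_pos: [0.5182, -0.0852, 0.2393]
orientation: [0.721, 0.693, 0.006, -0.006]
ft_force: [1.7, 13.7, 4.2]
grip_width: -0.0
clock: 3.37
tool_pos: [0.5174, -0.0967, 0.2394]
orientation: [0.72, 0.694, 0.007, -0.008]
ft_force: [-0.6, 4.3, -2.1]
grip_width: -0.0005
t=3.37 tcp [517.4 -96.7 239.4] xang 87.83 tilt 1.19deg F [-0.6  4.3 -2.1] M [ 0.7  -0.02  0.01] w -0.5mm j6 -0.39
```

```bash
python3 -m inch '[[0,-6,0,-6,1],[0,-6,0,-6,1],[0,-5,0,0,0]]' ; python3 -m inch '[[0,-4,0,0,0],[0,-4,0,0,0]]'
python3 - <<'E'
from h import *
st();
E
```

```text
clock: 3.62
tool_pos: [0.5162, -0.1134, 0.2522]
orientation: [0.733, 0.68, 0.008, -0.009]
ft_force: [-0.2, 4.2, 0.6]
grip_width: -0.0002
clock: 3.78
tool_pos: [0.5156, -0.12, 0.2523]
orientation: [0.734, 0.679, 0.011, -0.012]
ft_force: [4.9, 19.8, 0.1]
grip_width: -0.0002
t=3.78 tcp [ 515.6 -120.   252.3] xang 85.56 tilt 1.84deg F [ 4.9 19.8  0.1] M [ 3.19 -0.61 -0.06] w -0.2mm j6 -0.40
```

```bash
python3 -m inch '[[0,-2,0,0,0],[0,0,0,0,0],[0,20,0,0,0],[0,10,0,-37,0],[0,0,0,-40,0]]' ; python3 -m inch '[[0,0,0,-40,0],[0,0,0,-40,0],[0,0,0,0,0]]'
python3 - <<'E'
from h import *
st(); shot("w3");shot("top3","top");shot("sc3","scene")
im=cv2.imread("pics/top3.png"); crop(im,325,155,460,235,5.9,"pics/t3.png")
E
```

```text
clock: 4.2
tool_pos: [0.5156, -0.0938, 0.3256]
orientation: [0.735, 0.678, 0.01, -0.019]
ft_force: [1.5, -0.4, 0.1]
grip_width: 0.0001
clock: 4.45
tool_pos: [0.5177, -0.0997, 0.4195]
orientation: [0.735, 0.678, 0.011, -0.01]
ft_force: [0.9, -0.3, 0.9]
grip_width: 0.0
t=4.45 tcp [517.7 -99.7 419.5] xang 85.37 tilt 1.68deg F [ 0.9 -0.3  0.9] M [-0.04 -0.03  0.06] w 0.0mm j6 -0.35
```

View pics/w3.png

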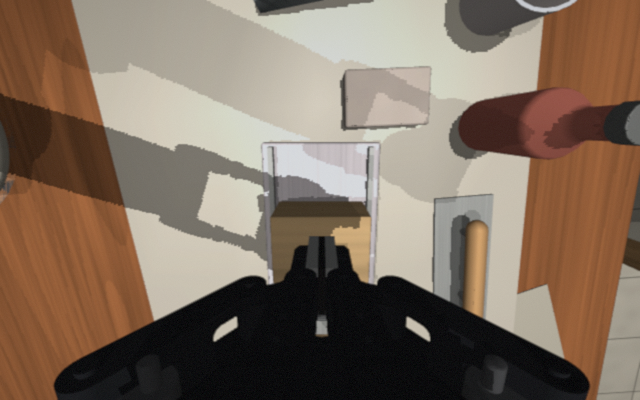

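View pics/t3.png

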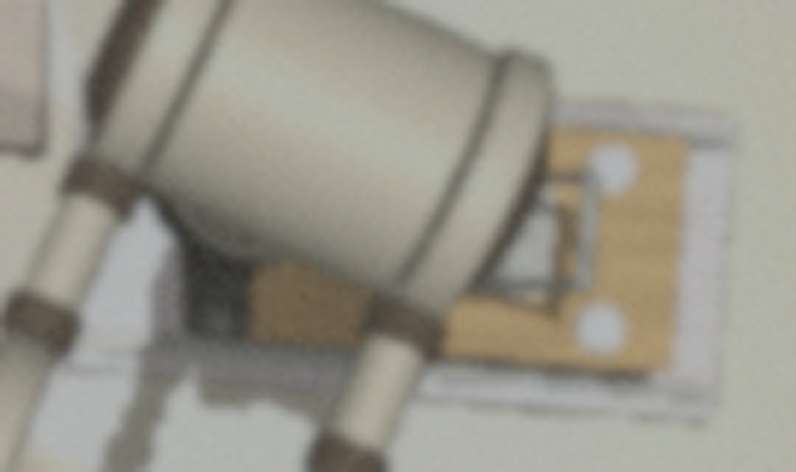

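```bash
python3 -m inch '[[85,-38,-3,-5,0],[85,-38,-3,-5,0],[85,-38,-3,0,0],[85,-38,0,0,0],[85,-34,0,0,0]]' ; python3 -m inch '[[85,0,0,0,0],[85,0,0,0,0]]'
python3 - <<'E'
from h import *
C=ld("w3")
for p,z in (((272,216),.095),((371,216),.095)): print(p,np.round(atz(C,p,z),4))
st(); shot("w4");shot("top4","top");shot("sc4","scene")
im=cv2.imread("pics/top4.png"); crop(im,325,155,460,235,5.9,"pics/t4.png")
im=cv2.imread("pics/sc4.png"); crop(im,205,130,335,235,5.6,"pics/s4.png")
E
```

```text
clock: 5.02
tool_pos: [0.4905, -0.2847, 0.405]
orientation: [0.731, 0.682, 0.007, -0.022]
ft_force: [0.2, 0.0, 0.3]
grip_width: 0.0605
clock: 5.18
tool_pos: [0.488, -0.2914, 0.4001]
orientation: [0.734, 0.679, 0.005, -0.025]
ft_force: [0.3, 0.1, 0.8]
grip_width: 0.0831
(272, 216) [ 0.4639 -0.1168  0.095 ]
(371, 216) [ 0.5702 -0.1254  0.095 ]
t=5.18 tcp [ 488.  -291.4  400.1] xang 85.46 tilt 2.93deg F [0.3 0.1 0.8] M [0.   0.01 0.01] w 83.1mm j6 -0.68
```

View pics/w4.png

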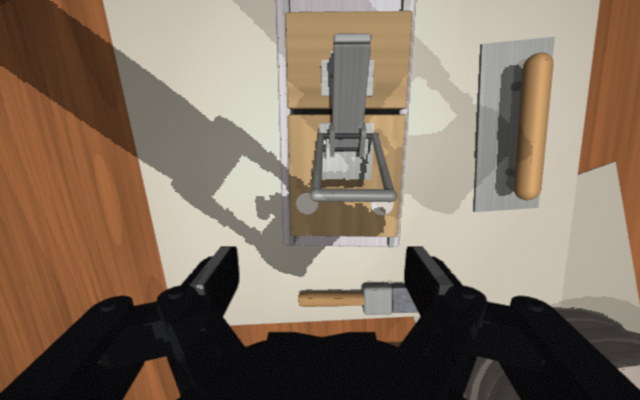

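View pics/t4.png

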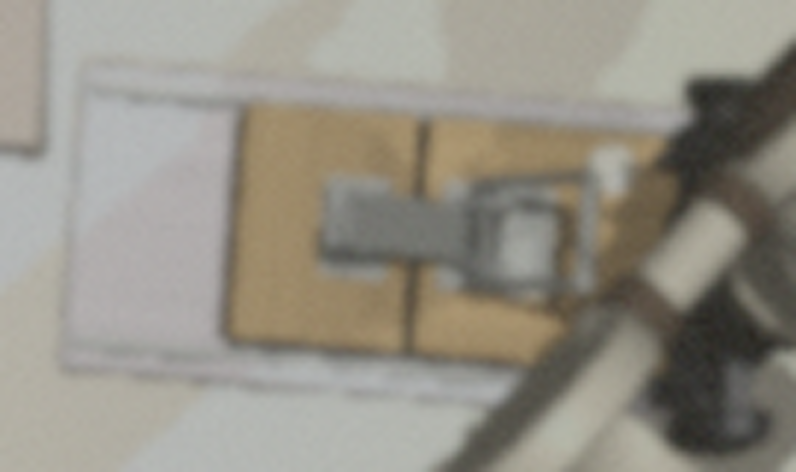

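View pics/s4.png

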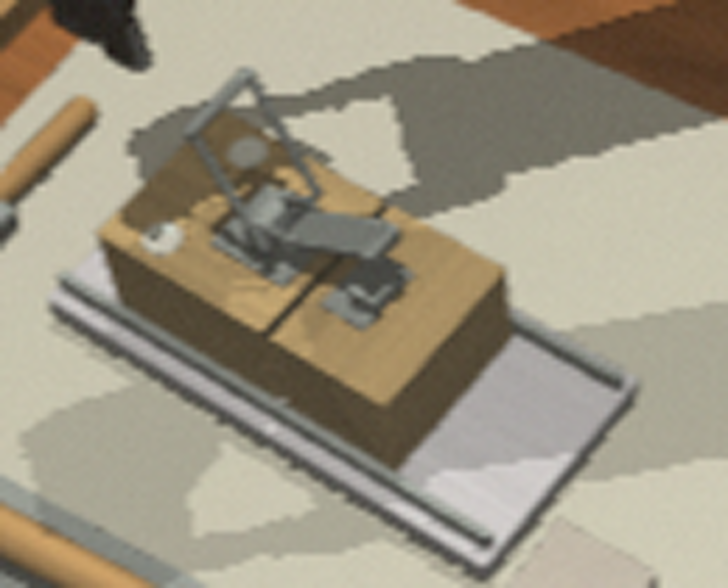

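```bash
cat >> h.py <<'E'
def tip(s=None,d=0.173):
    s=s or arm.read_state(); return s["tool_pos"]+R.from_quat(s["orientation"]).as_matrix()[:,2]*d
E
python3 - <<'E'
from h import *
s=arm.read_state();print("z",R.from_quat(s["orientation"]).as_matrix()[:,2],tip())
im=cv2.imread("pics/w4.png"); crop(im,275,0,425,250,3,"pics/w4c.png"); 
C=ld("w4");T=ld("top4");S=ld("sc4")
for p in ((288,107),(407,108),(288,113),(407,115),(286,234),(399,237)): print(p,np.round(atz(C,p,.095),4))
E
```

```text
z [-0.02554779  0.04303119 -0.99874703] [ 0.48426915 -0.28191711  0.2283085 ]
(288, 107) [ 0.4559 -0.1955  0.095 ]
(407, 108) [ 0.5648 -0.2051  0.095 ]
(288, 113) [ 0.4554 -0.2008  0.095 ]
(407, 115) [ 0.5647 -0.2113  0.095 ]
(286, 234) [ 0.4408 -0.319   0.095 ]
(399, 237) [ 0.5556 -0.3299  0.095 ]
```

View pics/w4c.png

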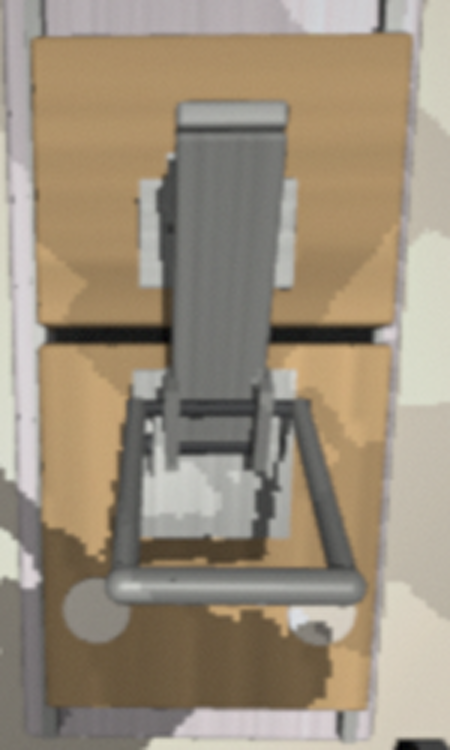

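```bash
cat >> h.py <<'E'
O=np.array([0.5100,-0.206,0]); HD=np.radians(85.0)
UX=np.array([np.cos(HD),np.sin(HD),0]);UY=np.array([-UX[1],UX[0],0]);UZ=np.array([0,0,1.])
def W(x,y,z): return O+x/1000*UX+y/1000*UY+z/1000*UZ
def L(p): d=np.asarray(p)-O; return np.round(np.array([d@UX,d@UY,d[2]])*1000,1)
def latch(q,l):
    "bar and grip point in station mm, for lever and loop angle"
    a=np.radians(20)+q; h=np.array([-30,109.]); pin=h+16*np.array([np.cos(a+np.radians(18)),np.sin(a+np.radians(18))])
    b=a+np.radians(85)-l; bar=pin+84*np.array([np.cos(b),np.sin(b)])
    return h,pin,bar,h+74*np.array([np.cos(a),np.sin(a)]),h+88*np.array([np.cos(a),np.sin(a)])
E
python3 - <<'E'
from h import *
C=ld("w4");T=ld("top4");S=ld("sc4")
s=lambda p: np.array(p)/5.6+np.array([205,130]); t=lambda p: np.array(p)/5.9+np.array([325,155]); w=lambda p: np.array(p)/3+np.array([275,0])
for n,ob in {"bar":[(C,w((238,587))),(S,s((218,105)))],"barT":[(C,w((238,587))),(T,t((588,230)))],
 "liptip":[(C,w((233,116))),(S,s((385,240)))],"liptipT":[(C,w((233,116))),(T,t((328,232)))]}.items():
    p,r=tri(ob); print(n,L(p),np.round(r,1))
h,pin,bar,g,e=latch(0,0); print("pred",pin,bar,g,e)
print("barproj",proj(C,W(bar[0],0,bar[1])),w((238,587)),"tip",proj(C,W(e[0],0,e[1])),w((233,116)))
E
```

```text
bar [-55.2  -0.2 192.1] [1.3 0.3]
barT [-26.5  12.5 333.7] [11.8  0.8]
liptip [ 48.4   1.8 149.8] [2.1 0.5]
liptipT [ 47.    5.7 151.1] [7.1 1.9]
pred [-17.39182794 118.85058361] [-39.13262773 199.98835301] [ 39.53725394 134.30949061] [ 52.69295063 139.09777261]
barproj [355.1814091  171.16903267] [354.33333333 195.66666667] tip [352.7429155   35.41868857] [352.66666667  38.66666667]
```

```bash
python3 -m inch '[[0,-4,19,0,0],[0,0,0,0,0],[0,0,0,0,0],[0,0,0,15,0],[0,0,0,15,0]]'
python3 - <<'E'
from h import *
s=st();print(L(tip()))
E
```

```text
clock: 5.75
tool_pos: [0.5087, -0.2883, 0.3726]
orientation: [0.73, 0.683, 0.005, -0.022]
ft_force: [0.1, 0.3, -0.3]
grip_width: 0.0249
t=5.75 tcp [ 508.7 -288.3  372.6] xang 86.09 tilt 2.62deg F [ 0.1  0.3 -0.3] M [-0.03 -0.01  0.01] w 24.9mm j6 -0.66
[-75.6  -1.4 199.8]
```

```bash
python3 -m inch '[[0,-5,0,8,0],[0,0,0,8,0],[0,0,0,0,0]]'
python3 - <<'E'
from h import *
s=st();print(L(tip()))
E
```

```text
clock: 6.0
tool_pos: [0.5072, -0.2899, 0.353]
orientation: [0.729, 0.684, 0.005, -0.025]
ft_force: [-1.4, 0.4, 0.6]
grip_width: 0.0003
t=6.00 tcp [ 507.2 -289.9  353. ] xang 86.29 tilt 2.87deg F [-1.4  0.4  0.6] M [-0.03  0.01  0.04] w 0.3mm j6 -0.67
[-76.9   0.6 180.2]
```

```bash
python3 -m inch '[[0,10,0,0,0],[0,10,0,0,0],[0,10,0,0,0],[0,10,0,0,0],[0,10,0,0,0]]'
python3 - <<'E'
from h import *
s=st();print(L(tip()))
shot("sc5","scene"); crop(cv2.imread("pics/sc5.png"),205,130,335,235,5.6,"pics/s5.png")
E
```

```text
clock: 6.42
tool_pos: [0.5107, -0.2365, 0.3573]
orientation: [0.73, 0.683, 0.005, -0.023]
ft_force: [0.4, -0.1, -0.4]
grip_width: 0.0001
t=6.42 tcp [ 510.7 -236.5  357.3] xang 86.20 tilt 2.72deg F [ 0.4 -0.1 -0.4] M [ 0.   -0.08 -0.02] w 0.1mm j6 -0.59
[-23.6   1.3 184.5]
```

View pics/s5.png

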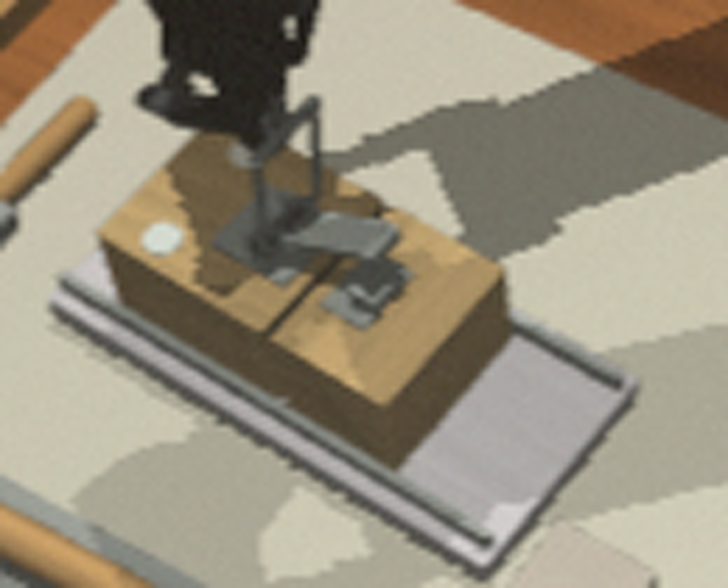

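```bash
python3 -m inch '[[0,10,0,0,0],[0,10,0,0,0],[0,5,0,0,0],[0,0,0,-20,0],[0,0,0,-40,0]]'; python3 -m inch '[[85,-30,0,-20,0],[85,-40,0,-10,0],[85,-10,0,0,0],[85,0,0,0,0]]'
python3 - <<'E'
from h import *
s=st();print(L(tip()))
shot("sc6","scene"); crop(cv2.imread("pics/sc6.png"),205,130,335,235,5.6,"pics/s6.png"); shot("w6")
E
```

```text
clock: 6.88
tool_pos: [0.5126, -0.2059, 0.4115]
orientation: [0.728, 0.685, 0.004, -0.032]
ft_force: [-0.1, -0.0, -0.3]
grip_width: -0.0
clock: 7.22
tool_pos: [0.5104, -0.2876, 0.4484]
orientation: [0.727, 0.687, 0.005, -0.024]
ft_force: [0.1, 0.8, -0.5]
grip_width: 0.048
t=7.22 tcp [ 510.4 -287.6  448.4] xang 86.71 tilt 2.86deg F [ 0.1  0.8 -0.5] M [-0.05 -0.02  0.03] w 48.0mm j6 -0.67
[-74.3  -2.4 275.6]
```

View pics/s6.png

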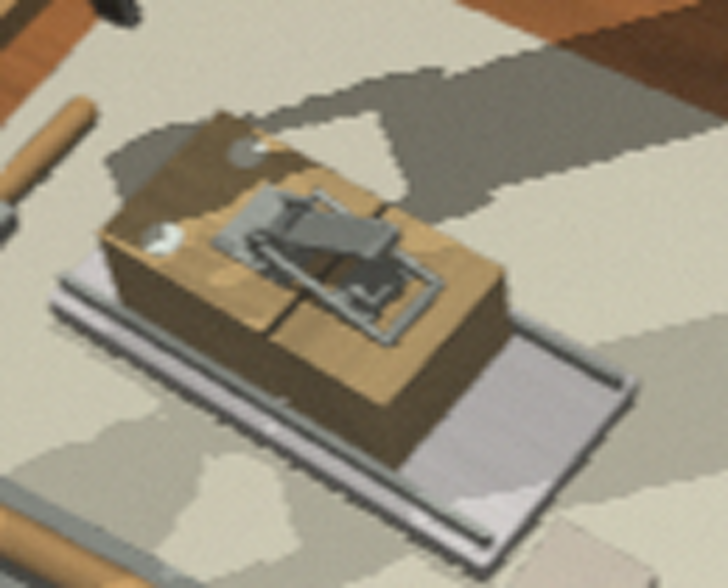

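View pics/w6.png

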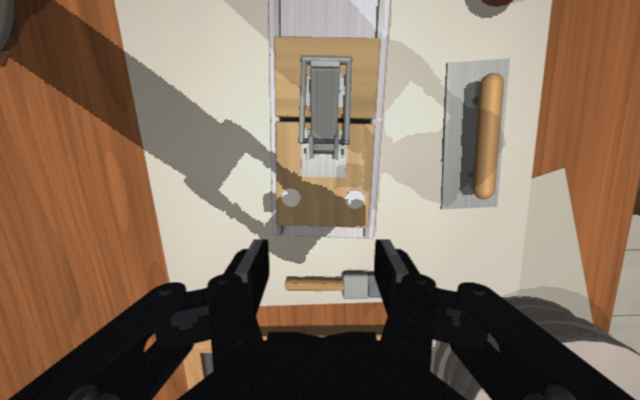

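```bash
cat >> h.py <<'E'
def need(xyz,d=0.163,hdg=85.0):
    "tool-axis shift (mm) which brings the point d ahead of the TCP to station xyz (mm)"
    s=arm.read_state(); Rt=R.from_quat(s["orientation"]).as_matrix()
    a=np.degrees(np.arctan2(Rt[1,0],Rt[0,0]))
    print("at",L(tip(s,d)),"need tool shift",np.round(Rt.T@(W(*xyz)-tip(s,d))*1000,1),"turn %.1f"%(a-hdg))
E
python3 - <<'E'
from h import *
C=ld("w6")
for y in (-4,0,4): print(y,proj(C,W(47,y,152)),proj(C,W(-30,y,109)))
for q in (0,.1,.17,.25):
    h,pin,bar,g,e=latch(q,0); print(q,g,e,proj(C,W(e[0],0,e[1])))
im=cv2.imread("pics/w6.png"); crop(im,265,30,395,240,3.6,"pics/w6c.png")
need((34,0,176))
E
```

```text
-4 [331.03979127  63.9805327 ] [328.03701953 150.96130726]
0 [326.41216823  63.8534255 ] [324.30653545 150.8359483 ]
4 [321.78756255  63.72640118] [320.57801273 150.71065525]
0 [ 39.53725394 134.30949061] [ 52.69295063 139.09777261] [326.79394543  60.30618336]
0.1 [ 36.66312439 141.12519022] [ 49.27506684 147.20292891] [326.56448873  62.30239499]
0.17 [ 34.25293914 145.70912437] [ 46.4089006  152.65409384] [326.37945344  64.42145462]
0.25 [ 31.11384093 150.72647178] [ 42.67591894 158.62066914] [326.14396897  67.59477869]
at [-72.7  -2.5 285. ] need tool shift [102.    4.2 113.3] turn 1.8
```

View pics/w6c.png

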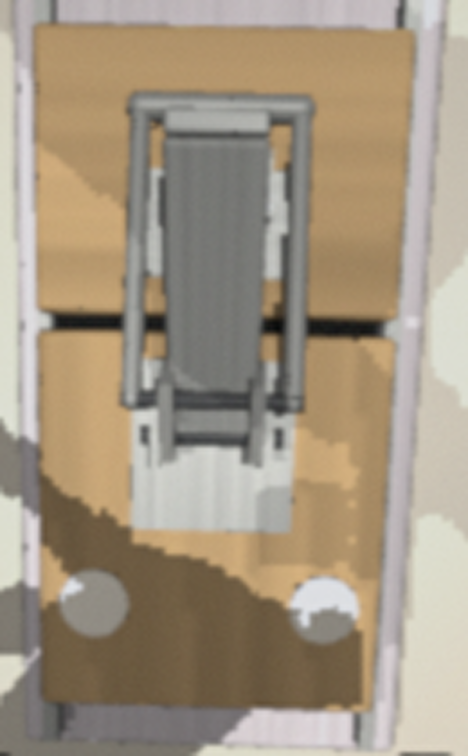

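```bash
python3 -m inch '[[50,34,1,10,2],[50,34,1,30,0],[50,34,1,30,0],[50,0,0,20,0],[50,0,0,0,0]]'
python3 - <<'E'
from h import *
s=st();need((34,0,147)); shot("sc7","scene"); crop(cv2.imread("pics/sc7.png"),205,130,335,235,5.6,"pics/s7.png")
E
```

```text
clock: 7.73
tool_pos: [0.518, -0.1739, 0.3587]
orientation: [0.738, 0.674, 0.005, -0.027]
ft_force: [-0.2, -0.2, -0.9]
grip_width: 0.05
t=7.73 tcp [ 518.  -173.9  358.7] xang 84.74 tilt 3.17deg F [-0.2 -0.2 -0.9] M [-0.04 -0.05  0.03] w 50.0mm j6 -0.47
at [ 39.9   0.3 196. ] need tool shift [-8.1  1.9 48.6] turn -0.3
```

View pics/s7.png

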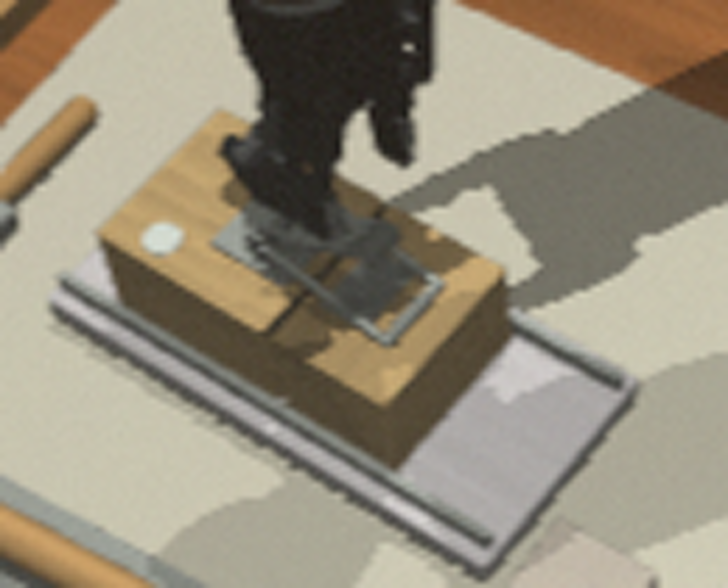

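Down around the handle and close.

```bash
python3 -m inch '[[50,-4,1,16,0],[50,-4,1,16,0],[50,0,0,12,0],[50,0,0,3,0]]'
python3 - <<'E'
from h import *
s=st();need((34,0,147))
E
python3 -m inch '[[10,0,0,0,0],[10,0,0,0,0],[10,0,0,0,0],[10,0,0,0,0],[10,0,0,0,0]]' 40
python3 - <<'E'
from h import *
s=st();need((34,0,147)); shot("sc8","scene"); crop(cv2.imread("pics/sc8.png"),205,130,335,235,5.6,"pics/s8.png")
E
```

```text
clock: 8.12
tool_pos: [0.52, -0.1796, 0.3171]
orientation: [0.738, 0.675, 0.007, -0.023]
ft_force: [0.1, 0.2, -0.9]
grip_width: 0.0501
t=8.12 tcp [ 520.  -179.6  317.1] xang 84.86 tilt 2.76deg F [ 0.1  0.2 -0.9] M [-0.04 -0.   -0.02] w 50.1mm j6 -0.48
at [ 33.9  -3.6 154.3] need tool shift [-0.2 -3.4  7.4] turn -0.1
clock: 8.53
tool_pos: [0.5173, -0.1795, 0.3177]
orientation: [0.737, 0.675, 0.003, -0.029]
ft_force: [-1.5, 0.1, -2.3]
grip_width: 0.0243
t=8.53 tcp [ 517.3 -179.5  317.7] xang 84.87 tilt 3.36deg F [-1.5  0.1 -2.3] M [-0.19  0.16  0.14] w 24.3mm j6 -0.48
at [ 34.2   1.5 155. ] need tool shift [-0.5  1.8  7.9] turn -0.1
```

View pics/s8.png

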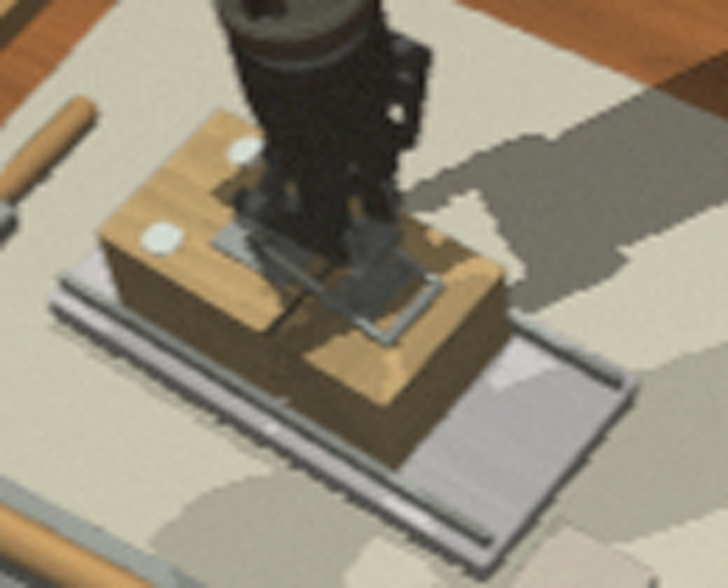

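```bash
python3 -m inch '[[45,0,0,0,0],[45,0,0,0,0],[45,0,0,8,0],[45,0,0,3,0],[10,0,0,0,0]]'; python3 -m inch '[[10,0,0,0,0],[10,0,0,0,0],[10,0,0,0,0]]' 40
python3 - <<'E'
from h import *
s=st();need((34,0,147))
E
```

```text
clock: 9.0
tool_pos: [0.5186, -0.1796, 0.3091]
orientation: [0.738, 0.674, 0.005, -0.025]
ft_force: [-0.8, -0.3, -0.6]
grip_width: 0.034
clock: 9.25
tool_pos: [0.5172, -0.1788, 0.308]
orientation: [0.737, 0.675, 0.003, -0.029]
ft_force: [-1.3, -0.4, 0.9]
grip_width: 0.0249
t=9.25 tcp [ 517.2 -178.8  308. ] xang 84.94 tilt 3.36deg F [-1.3 -0.4  0.9] M [-0.2  -0.04  0.32] w 24.9mm j6 -0.48
at [ 34.7   1.7 145.3] need tool shift [-0.7  1.6 -1.8] turn -0.1
```

```bash
python3 -m inch '[[10,-9,1,-13,0],[10,-11,0,-11,0]]'
python3 - <<'E'
from h import *
s=st();p=L(tip(s,.163));print(p,np.degrees(np.arctan2(p[2]-109,p[0]+30)),np.hypot(p[2]-109,p[0]+30))
shot("sc9","scene"); crop(cv2.imread("pics/sc9.png"),205,130,335,235,5.6,"pics/s9.png")
E
```

```text
clock: 9.42
tool_pos: [0.5166, -0.1971, 0.3275]
orientation: [0.736, 0.676, 0.004, -0.034]
ft_force: [2.4, 3.5, -4.4]
grip_width: 0.0245
t=9.42 tcp [ 516.6 -197.1  327.5] xang 85.09 tilt 3.92deg F [ 2.4  3.5 -4.4] M [ 0.62 -0.69  0.26] w 24.5mm j6 -0.51
[ 17.8   1.6 164.9] 49.46630099331522 73.55032290887648
```

View pics/s9.png

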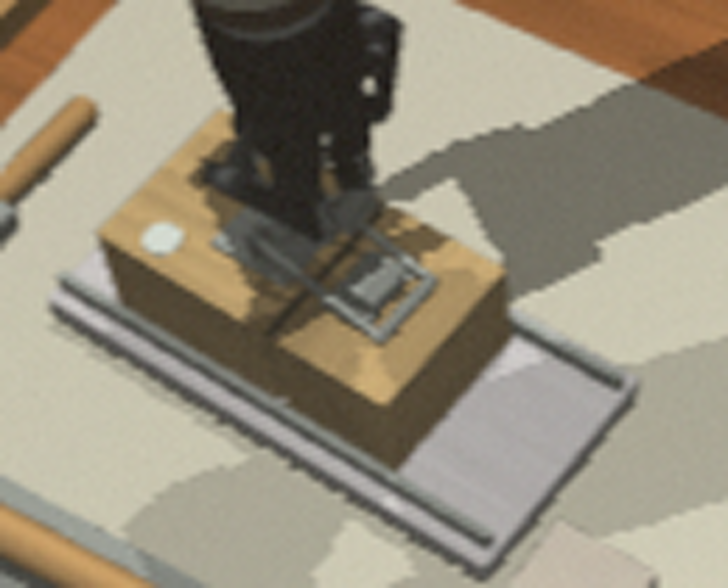

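```bash
python3 -m inch '[[10,-12,0,-9,0],[10,-14,0,-6,0],[10,-14,0,-3,0]]'
python3 - <<'E'
from h import *
s=st();p=L(tip(s,.163));print(p,np.degrees(np.arctan2(p[2]-109,p[0]+30)),np.hypot(p[2]-109,p[0]+30))
shot("sc10","scene"); crop(cv2.imread("pics/sc10.png"),205,130,335,235,5.6,"pics/s10.png")
E
```

```text
clock: 9.72
tool_pos: [0.5136, -0.2383, 0.345]
orientation: [0.736, 0.676, 0.006, -0.037]
ft_force: [-0.9, 5.3, -0.5]
grip_width: 0.0247
t=9.72 tcp [ 513.6 -238.3  345. ] xang 85.07 tilt 4.31deg F [-0.9  5.3 -0.5] M [ 1.02 -0.12  0.16] w 24.7mm j6 -0.58
[-22.3   1.3 182.5] 84.01940047523655 73.90223271322728
```

View pics/s10.png

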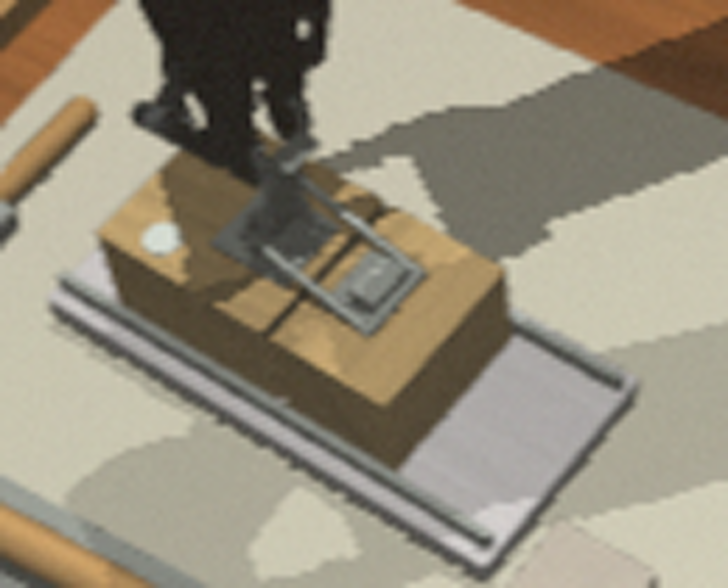

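```bash
python3 -m inch '[[10,-15,0,0,0],[10,-13,0,3,0]]' 60
python3 - <<'E'
from h import *
s=st();p=L(tip(s,.163));print(p,np.degrees(np.arctan2(p[2]-109,p[0]+30)),np.hypot(p[2]-109,p[0]+30))
shot("sc11","scene"); crop(cv2.imread("pics/sc11.png"),205,130,335,235,5.6,"pics/s11.png")
E
```

```text
clock: 9.93
tool_pos: [0.5112, -0.2687, 0.3432]
orientation: [0.736, 0.676, 0.006, -0.035]
ft_force: [-0.0, -0.5, 1.5]
grip_width: 0.0126
t=9.93 tcp [ 511.2 -268.7  343.2] xang 85.00 tilt 4.12deg F [-0.  -0.5  1.5] M [-0.01  0.01 -0.02] w 12.6mm j6 -0.62
[-53.    0.4 180.7] 107.78525552483093 75.29867196704068
```

View pics/s11.png

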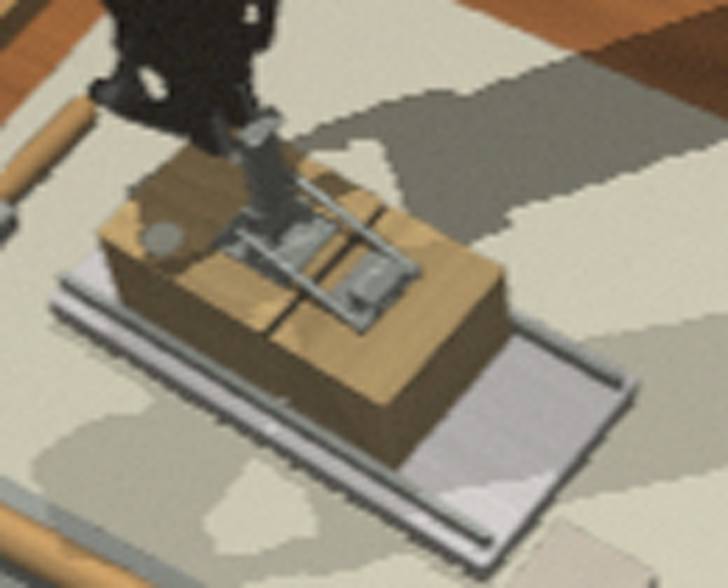

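```bash
python3 -m inch '[[0,0,0,-30,0],[0,10,0,-25,0],[0,35,0,0,0],[0,25,0,0,0],[0,0,0,0,0]]'
python3 - <<'E'
from h import *
s=st();need((2,0,165),.173); shot("w11"); im=cv2.imread("pics/w11.png");
E
```

```text
clock: 10.4
tool_pos: [0.519, -0.2072, 0.4026]
orientation: [0.741, 0.671, 0.004, -0.033]
ft_force: [-0.3, 1.0, 0.4]
grip_width: 0.0001
t=10.40 tcp [ 519.  -207.2  402.6] xang 84.27 tilt 3.78deg F [-0.3  1.   0.4] M [-0.03 -0.06 -0.06] w 0.1mm j6 -0.51
at [  8.3  -1.7 230. ] need tool shift [-9.5  1.1 64.6] turn -0.7
```

View pics/w11.png

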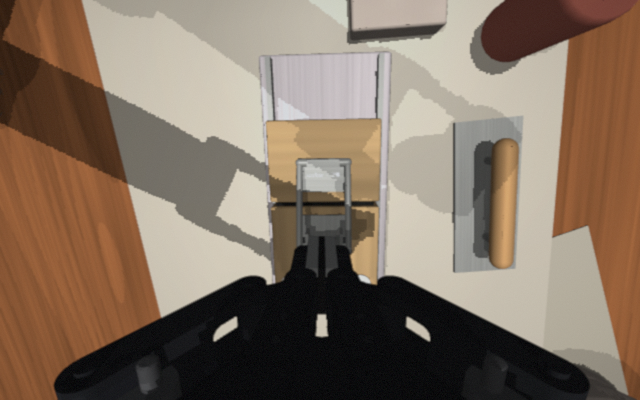

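```bash
python3 -m inch '[[0,-3,1,31,0],[0,-4,0,31,0],[0,0,0,0,0]]'
python3 - <<'E'
from h import *
s=st();need((2,0,168),.173); shot("sc12","scene"); crop(cv2.imread("pics/sc12.png"),205,130,335,235,5.6,"pics/s12.png")
E
```

```text
clock: 10.7
tool_pos: [0.5176, -0.2145, 0.3409]
orientation: [0.741, 0.671, 0.003, -0.028]
ft_force: [-1.1, 0.6, -0.8]
grip_width: 0.0
t=10.70 tcp [ 517.6 -214.5  340.9] xang 84.26 tilt 3.18deg F [-1.1  0.6 -0.8] M [0.05 0.02 0.02] w 0.0mm j6 -0.52
at [ -0.6  -2.  168.2] need tool shift [ 2.5 -2.   0.4] turn -0.7
```

View pics/s12.png

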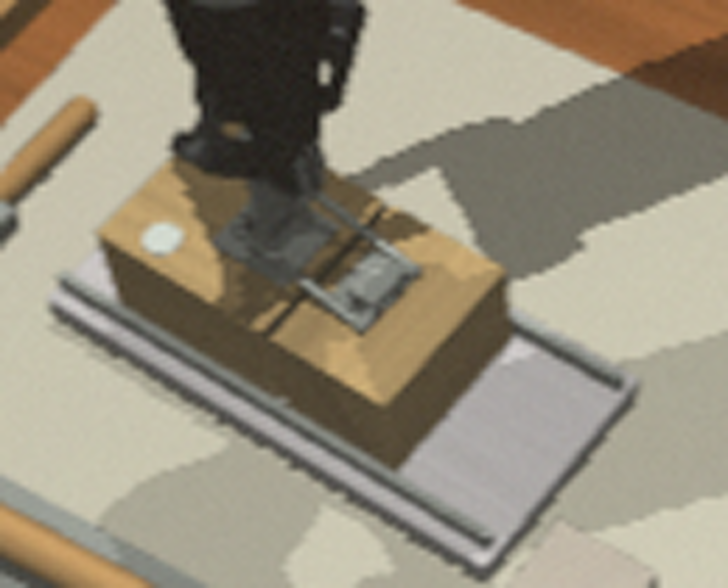

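```bash
python3 -m inch '[[0,-10,0,0,0],[0,-10,0,0,0],[0,-10,0,0,0]]'
python3 - <<'E'
from h import *
s=st();print(L(tip(s))); shot("sc13","scene"); crop(cv2.imread("pics/sc13.png"),205,130,335,235,5.6,"pics/s13.png")
E
```

```text
clock: 11.0
tool_pos: [0.5159, -0.2469, 0.3458]
orientation: [0.741, 0.671, 0.004, -0.025]
ft_force: [0.1, 1.1, -1.4]
grip_width: 0.0006
t=11.00 tcp [ 515.9 -246.9  345.8] xang 84.31 tilt 2.88deg F [ 0.1  1.1 -1.4] M [ 0.22 -0.03  0.03] w 0.6mm j6 -0.57
[-33.3  -4.1 173.1]
```

View pics/s13.png

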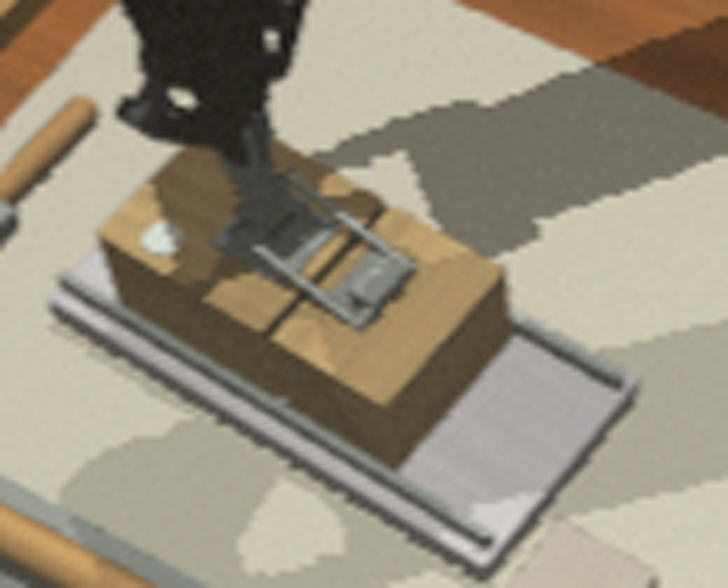

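```bash
python3 -m inch '[[0,-12,0,5,0],[0,-11,-1,6,0]]'
python3 - <<'E'
from h import *
s=st();print(L(tip(s)))
E
python3 -m inch '[[0,-10,0,6,0]]'
python3 - <<'E'
from h import *
s=st();print(L(tip(s))); shot("sc14","scene"); crop(cv2.imread("pics/sc14.png"),205,130,335,235,5.6,"pics/s14.png")
E
```

```text
clock: 11.22
tool_pos: [0.5127, -0.2731, 0.3368]
orientation: [0.741, 0.671, 0.005, -0.022]
ft_force: [1.5, 2.9, 0.8]
grip_width: -0.0004
t=11.22 tcp [ 512.7 -273.1  336.8] xang 84.24 tilt 2.55deg F [1.5 2.9 0.8] M [ 0.55 -0.17  0.  ] w -0.4mm j6 -0.61
[-60.3  -4.1 164. ]
clock: 11.3
tool_pos: [0.5114, -0.284, 0.3304]
orientation: [0.742, 0.671, 0.005, -0.021]
ft_force: [-0.6, 3.0, 0.6]
grip_width: 0.0003
t=11.30 tcp [ 511.4 -284.   330.4] xang 84.22 tilt 2.52deg F [-0.6  3.   0.6] M [ 0.42 -0.1  -0.02] w 0.3mm j6 -0.62
[-71.3  -4.  157.6]
```

View pics/s14.png

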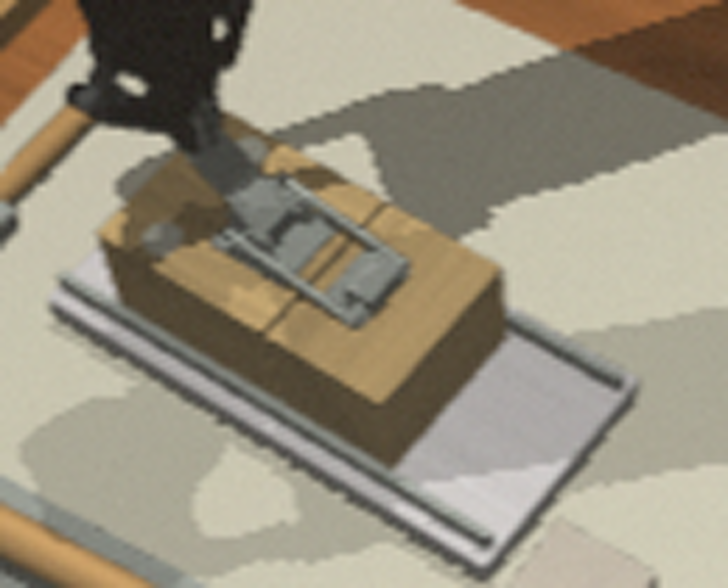

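```bash
python3 -m inch '[[0,-7,0,10,0],[0,-5,-1,11,0]]'
python3 - <<'E'
from h import *
s=st();print(L(tip(s)))
E
python3 -m inch '[[0,-4,0,11,0],[0,-3,0,10,0]]'
python3 - <<'E'
from h import *
s=st();print(L(tip(s))); shot("sc15","scene"); crop(cv2.imread("pics/sc15.png"),205,130,335,235,5.6,"pics/s15.png")
E
```

```text
clock: 11.52
tool_pos: [0.5086, -0.2989, 0.3083]
orientation: [0.742, 0.67, 0.004, -0.019]
ft_force: [0.4, 0.6, 0.4]
grip_width: 0.0003
t=11.52 tcp [ 508.6 -298.9  308.3] xang 84.11 tilt 2.25deg F [0.4 0.6 0.4] M [ 0.14 -0.11  0.04] w 0.3mm j6 -0.64
[-87.1  -2.8 135.4]
clock: 11.68
tool_pos: [0.5074, -0.3063, 0.2862]
orientation: [0.743, 0.67, 0.005, -0.019]
ft_force: [-11.1, 31.5, 98.1]
grip_width: -0.0002
t=11.68 tcp [ 507.4 -306.3  286.2] xang 84.06 tilt 2.24deg F [-11.1  31.5  98.1] M [ 5.75  2.27 -0.05] w -0.2mm j6 -0.65
[-94.5  -2.5 113.4]
```

View pics/s15.png

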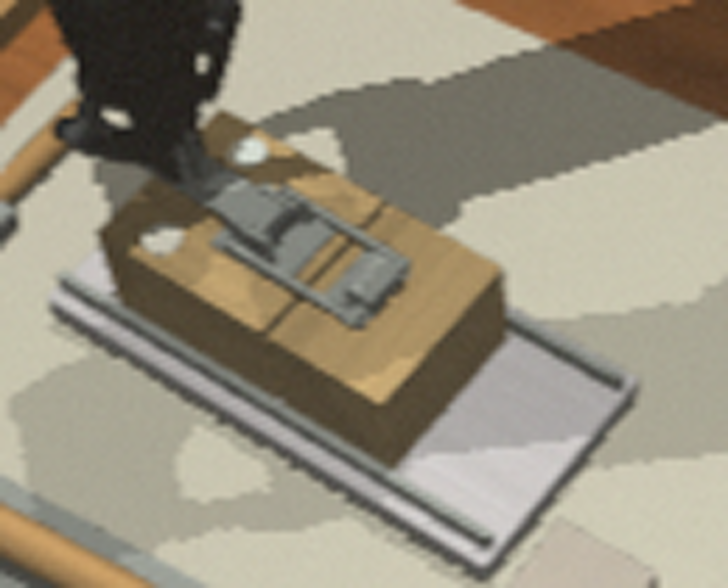

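```bash
python3 -m inch '[[0,0,0,-15,0],[0,0,0,-40,0],[0,0,0,-40,0],[85,-20,0,-40,0],[85,0,0,-20,0]]'
python3 - <<'E'
from h import *
s=st();print(L(tip(s))); shot("sc16","scene"); crop(cv2.imread("pics/sc16.png"),205,130,335,235,5.6,"pics/s16.png");shot("w16"); crop(cv2.imread("pics/w16.png"),240,30,420,260,3,"pics/w16c.png")
E
```

```text
clock: 12.15
tool_pos: [0.5074, -0.3309, 0.433]
orientation: [0.742, 0.67, 0.003, -0.029]
ft_force: [0.9, -1.8, 0.5]
grip_width: 0.023
t=12.15 tcp [ 507.4 -330.9  433. ] xang 84.15 tilt 3.36deg F [ 0.9 -1.8  0.5] M [-0.04 -0.01  0.05] w 23.0mm j6 -0.68
[-117.2   -1.5  260.3]
```

View pics/s16.png

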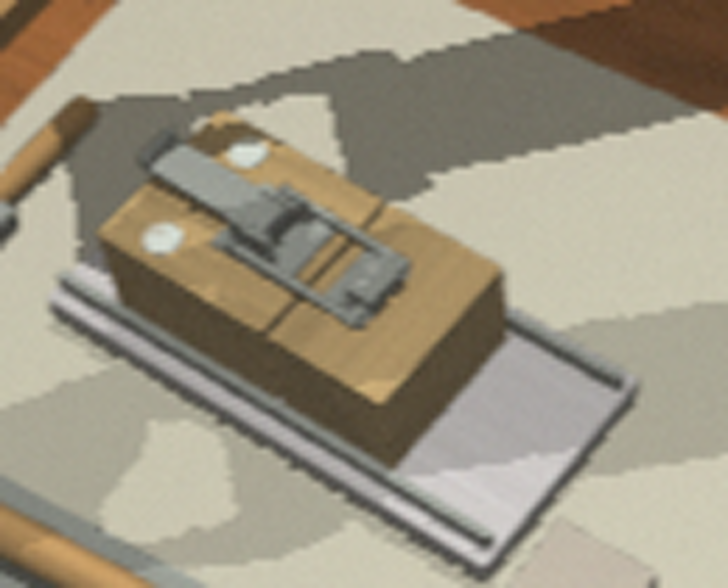

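View pics/w16c.png

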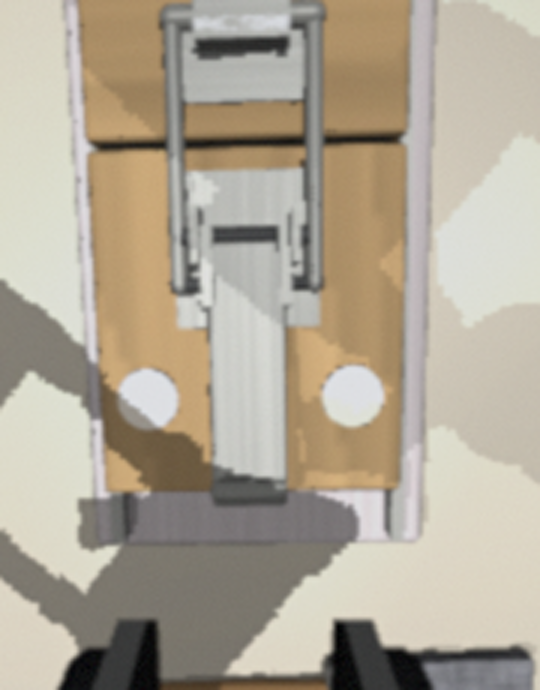

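Run:
```python
from h import *
C=ld("w16");S=ld("sc16")
for q in (2.5,2.65,2.76):
    e=latch(q,0)[4]; print(q,e,proj(C,W(e[0],0,e[1])),(proj(S,W(e[0],0,e[1]))-[205,130])*5.6)
print([L(atz(C,(245/3+240,r/3+30),.095)) for r in (137,147)])
# knob geometry
T=ld("top4"); C=ld("w1"); S0=ld("sc0b");T0=ld("top0b")
im=cv2.imread("pics/w1.png"); crop(im,225,115,430,335,3.6,"pics/w1c.png")
crop(cv2.imread("pics/top16.png") if 0 else cv2.imread("pics/sc16.png"),330,205,430,290,7,"pics/s16k.png")
```

```text
2.5 [-114.26160796  134.37678909] [322.52640463 196.21346637] [151.46097732 124.90915984]
2.65 [-117.1077009   121.49993778] [322.95394593 196.19724535] [151.77132523 137.37603187]
2.76 [-117.95345242  111.86185398] [323.23655735 195.0005294 ] [153.72965014 147.58123268]
[array([ 2.7,  0.8, 95. ]), array([-0.5,  0.8, 95. ])]
```

View pics/w1c.png

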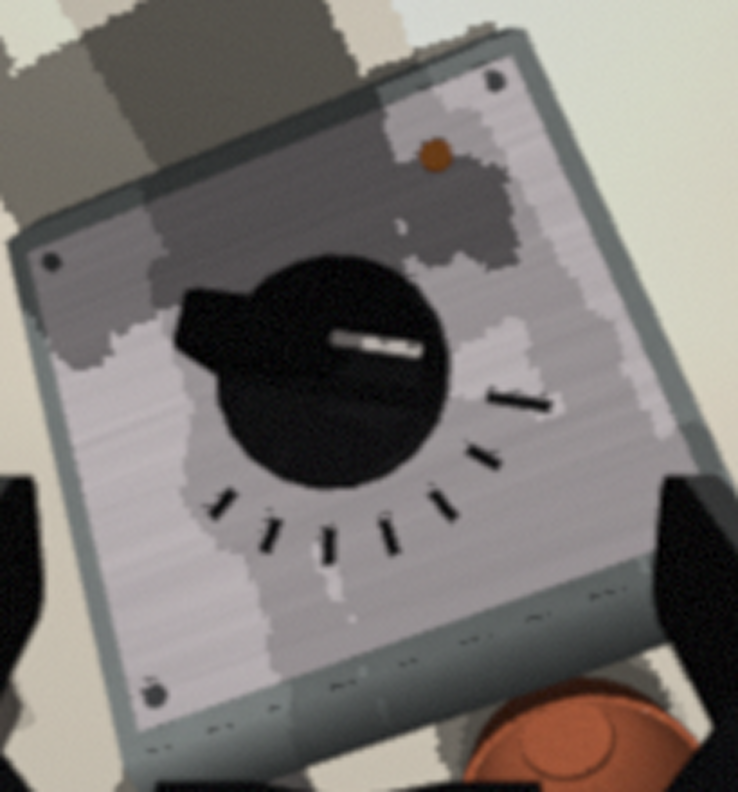

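View pics/s16k.png

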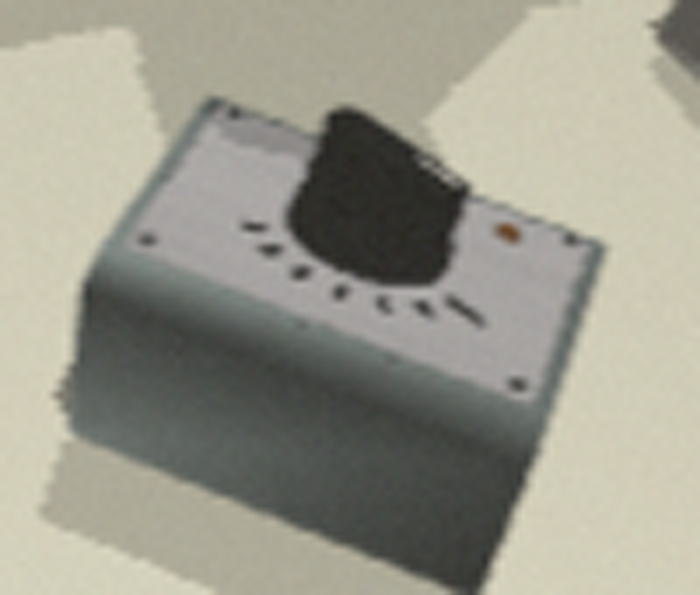

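```bash
cat >> h.py <<'E'
def plane(C,uv,P0,n,h):
    d=ray(C,uv); Q=P0+n*h; return C["e"]+d*((Q-C["e"])@n)/(d@n)
E
python3 - <<'E'
from h import *
C=ld("w1");T=ld("top0b");S=ld("sc0b")
w=lambda p: np.array(p)/3.6+np.array([225,115])
t2=lambda p: np.array(p)/6+np.array([195,140]); s2=lambda p: np.array(p)/7+np.array([330,205])
fl=[(w((495,80)),t2((167,441)),s2((572,238)))]; fr=[(w((51,262)),t2((487,411)),s2((234,112)))]
br=[(w((153,694)),t2((447,157)),s2((147,238)))]; led=[(w((435,155)),t2((216,409)),s2((508,232)))]
P={}
for n,[(a,b,c)] in dict(fl=fl,fr=fr,br=br,led=led).items():
    P[n],r=tri([(C,a),(T,b),(S,c)]); print(n,np.round(P[n],4),np.round(r,1))
P["bl"],r=tri([(T,t2((110,190))),(S,s2((517,384)))]); print(P["bl"],r)
pts=np.array([P[k] for k in ("fl","fr","br","bl")]); c=pts.mean(0); u,s,vt=np.linalg.svd(pts-c); n=vt[2]*np.sign(vt[2][2]); print("c",c,"n",n,np.degrees(np.arccos(n[2])),"hd",np.degrees(np.arctan2(-n[1],-n[0])))
hd=np.radians(5.4); n=np.array([-np.sin(np.radians(35))*np.cos(hd),-np.sin(np.radians(35))*np.sin(hd),np.cos(np.radians(35))])
up=np.array([np.cos(np.radians(35))*np.cos(hd),np.cos(np.radians(35))*np.sin(hd),np.sin(np.radians(35))]); rt=np.cross(up,n)  # right seen facing
print("right",rt)
def pl(uv,h): d=plane(C,w(uv),c,n,h)-c; return np.round(np.array([d@rt,d@up])*1000,1)
tk=[((488,397),(551,407)),((467,447),(500,468)),((431,492),(456,520)),((382,520),(397,553)),((329,528),(329,564)),((279,522),(263,551)),((234,490),(211,518))]
A=[]
for a,b in tk:
    pa,pb=pl(a,0),pl(b,0); print(pa,pb); A.append((pa,pb))
# centre = common intersection of tick lines
M=np.zeros((2,2));v=np.zeros(2)
for pa,pb in A:
    d=(pb-pa)/np.linalg.norm(pb-pa);Q=np.eye(2)-np.outer(d,d);M+=Q;v+=Q@pa
k=np.linalg.solve(M,v);print("centre lines",k)
ins=np.array([a for a,b in A]);B=np.c_[2*ins,np.ones(7)];x=np.linalg.lstsq(B,(ins**2).sum(1),rcond=None)[0];print("circle",x[:2],np.sqrt(x[2]+x[:2]@x[:2]))
for cc in (k,x[:2]): print([round(np.degrees(np.arctan2((a+b)[0]/2-cc[0],(a+b)[1]/2-cc[1])),1) for a,b in A])
print("disc",[pl(p,11) for p in ((217,372),(447,360),(335,488),(335,255))])
print("bar top",[pl(p,46) for p in ((420,350),(330,338))], [pl(p,46) for p in ((424,330),(420,375))])
E
```

```text
fl [0.4549 0.275  0.0477] [1.5 0.7 0.3]
fr [0.47   0.1246 0.0473] [1.7 0.8 0.5]
br [0.5808 0.1356 0.1273] [1.8 0.9 0.5]
led [0.4702 0.2509 0.056 ] [1.9 0.9 0.4]
[0.56416809 0.28530866 0.12077375] [np.float64(0.19415505036332692), np.float64(0.19654247278115392)]
c [0.51744498 0.20512926 0.08579067] n [-0.56781486 -0.04317429  0.82202327] 34.712152905821945 hd 4.348167148718202
right [ 9.41083133e-02 -9.95561965e-01  6.93889390e-18]
[-39.4  26. ] [-54.6  34.7]
[-29.1  37.2] [-35.6  45.7]
[-15.5  45.5] [-19.4  54.9]
[-0.1 48.1] [-1.2 57.9]
[14.8 45.2] [17.8 54.5]
[28.  38.9] [34.7 45. ]
[38.  25.8] [46.7 31.1]
centre lines [0.1877599  4.99206084]
circle [-0.36038721  3.21940716] 44.89020079997455
[np.float64(-61.7), np.float64(-41.7), np.float64(-21.3), np.float64(-1.0), np.float64(19.8), np.float64(40.1), np.float64(60.9)]
[np.float64(-59.8), np.float64(-39.9), np.float64(-20.0), np.float64(-0.3), np.float64(19.7), np.float64(39.3), np.float64(59.4)]
disc [array([-2793. ,  3853.2]), array([-344.9, 3051.9]), array([-1916.7,  2174.3]), array([-1113. ,  4655.6])]
bar top [array([-2338.5, 13619. ]), array([-6117.2, 15717.6])] [array([-1849.7, 14450.1]), array([-2728.1, 12509.1])]
```

```bash
python3 -m inch '[[0,38,-2,0,0],[0,38,-2,0,0],[0,38,-3,0,0],[0,38,-3,0,0],[0,38,-3,0,0]]' | head -3; python3 -m inch '[[0,38,-3,0,0],[0,38,-3,0,0],[0,38,-3,0,0],[0,38,-3,0,0],[0,38,-3,0,0]]' | head -3;  python3 -m inch '[[0,38,-5,0,0],[0,38,-5,0,0],[0,0,0,0,0]]'
python3 - <<'E'
from h import *
c=np.array([.5174,.2051,.0858]); hd=np.radians(5.4); n=np.array([-np.sin(np.radians(35))*np.cos(hd),-np.sin(np.radians(35))*np.sin(hd),np.cos(np.radians(35))])
up=np.array([np.cos(np.radians(35))*np.cos(hd),np.cos(np.radians(35))*np.sin(hd),np.sin(np.radians(35))]); rt=np.cross(up,n)
C=ld("w1"); w=lambda p: np.array(p)/3.6+np.array([225,115])
def pl(uv,h): d=plane(C,w(uv),c,n,h/1000)-c; return np.round(np.array([d@rt,d@up])*1000,1)
print("disc",[pl(p,11) for p in ((217,372),(447,360),(335,488),(335,255))])
print("bar top",[pl(p,46) for p in ((420,350),(330,338))], [pl(p,46) for p in ((424,330),(420,375),(180,315))])
s=st(); d=np.array([.474,.239,.12])-tip(s); print(tip(s),"shift",np.round(R.from_quat(s["orientation"]).as_matrix().T@d*1000))
E
```

```text
clock: 12.67
tool_pos: [0.5133, -0.14, 0.431]
orientation: [0.745, 0.666, 0.0, -0.032]
clock: 13.08
tool_pos: [0.5165, 0.06, 0.428]
orientation: [0.745, 0.666, -0.004, -0.038]
clock: 13.33
tool_pos: [0.5125, 0.146, 0.425]
orientation: [0.743, 0.668, -0.007, -0.041]
ft_force: [-0.3, 1.0, -0.2]
grip_width: 0.0
disc [array([30.4, -5.7]), array([-32.6,  14.9]), array([ 7.8, 37.5]), array([-12.9, -26.4])]
bar top [array([-28.4,  19.8]), array([-8.5,  8.8])] [array([-30.9,  15.5]), array([-26.3,  25.7]), array([ 26.6, -11.6])]
t=13.33 tcp [512.5 146.  425. ] xang 83.85 tilt 4.80deg F [-0.3  1.  -0.2] M [ 0.03 -0.    0.05] w 0.0mm j6 0.14
[0.5010476  0.15496847 0.2526327 ] shift [ 75. -26. 138.]
```

```bash
python3 -m inch '[[0,38,-13,0,0],[0,34,-13,0,0],[0,0,0,38,0],[0,0,0,38,0],[0,0,0,36,0]]'
python3 - <<'E'
from h import *
s=st(); d=np.array([.474,.239,.12])-tip(s); print(tip(s),"shift",np.round(R.from_quat(s["orientation"]).as_matrix().T@d*1000))
E
```

```text
clock: 13.75
tool_pos: [0.4876, 0.2272, 0.3142]
orientation: [0.741, 0.67, -0.004, -0.038]
ft_force: [0.9, -0.4, 0.9]
grip_width: 0.0001
t=13.75 tcp [487.6 227.2 314.2] xang 84.20 tilt 4.37deg F [ 0.9 -0.4  0.9] M [-0.02 -0.03  0.01] w 0.1mm j6 0.27
[0.47767493 0.23589486 0.14171045] shift [ 2. -3. 22.]
```

```bash
python3 -m inch '[[0,2,-4,20,0],[0,0,0,0,0]]'
python3 - <<'E'
from h import *
s=st(); print(tip(s)); shot("w17"); shot("sc17","scene"); crop(cv2.imread("pics/sc17.png"),330,205,430,290,7,"pics/s17.png")
E
```

```text
clock: 13.92
tool_pos: [0.4771, 0.2298, 0.2817]
orientation: [0.74, 0.671, -0.013, -0.042]
ft_force: [-0.8, 0.5, 0.0]
grip_width: -0.0001
t=13.92 tcp [477.1 229.8 281.7] xang 84.27 tilt 5.07deg F [-0.8  0.5  0. ] M [-0.01 -0.01  0.01] w -0.1mm j6 0.28
[0.46397072 0.23756018 0.10939752]
```

View pics/w17.png

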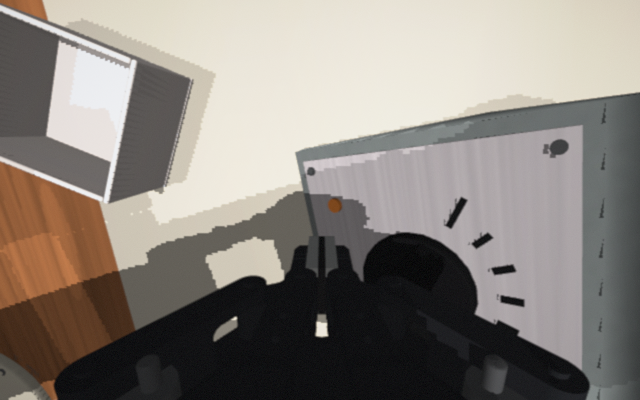

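View pics/s17.png

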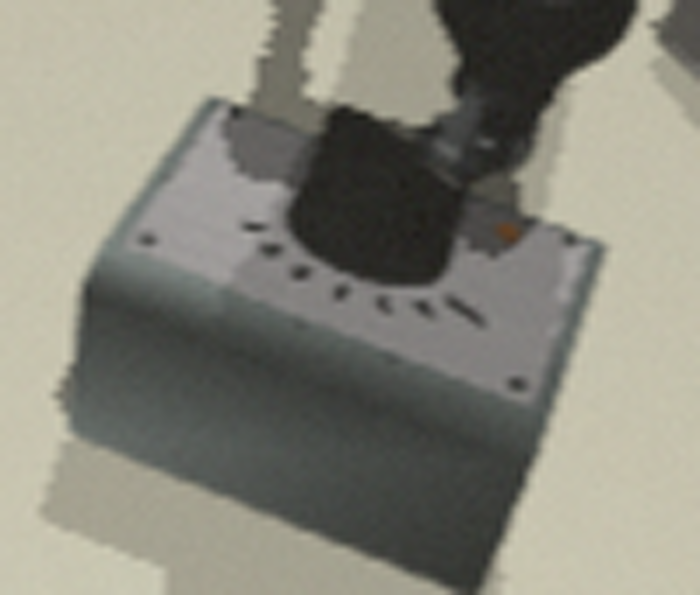

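```bash
python3 -m inch '[[0,0,10,-8,0],[0,0,8,-3,0]]'
python3 - <<'E'
from h import *
s=st(); print(tip(s))
E
python3 -m inch '[[0,0,7,0,0],[0,0,7,0,0]]'
python3 - <<'E'
from h import *
s=st(); print(tip(s)); shot("w18"); shot("sc18","scene"); crop(cv2.imread("pics/sc18.png"),330,205,430,290,7,"pics/s18.png")
E
```

```text
clock: 14.18
tool_pos: [0.498, 0.2271, 0.2971]
orientation: [0.74, 0.671, -0.011, -0.041]
ft_force: [-14.0, 1.8, 3.6]
grip_width: -0.0001
t=14.18 tcp [498.  227.1 297.1] xang 84.27 tilt 4.87deg F [-14.    1.8   3.6] M [0.27 2.46 0.09] w -0.1mm j6 0.27
[0.48569899 0.23506138 0.12473693]
clock: 14.35
tool_pos: [0.5073, 0.2265, 0.2983]
orientation: [0.74, 0.671, -0.021, -0.051]
ft_force: [-25.2, -5.7, 26.6]
grip_width: -0.0
t=14.35 tcp [507.3 226.5 298.3] xang 84.29 tilt 6.34deg F [-25.2  -5.7  26.6] M [-0.72  4.35  0.13] w -0.0mm j6 0.26
[0.49006881 0.2346332  0.12640639]
```

View pics/w18.png

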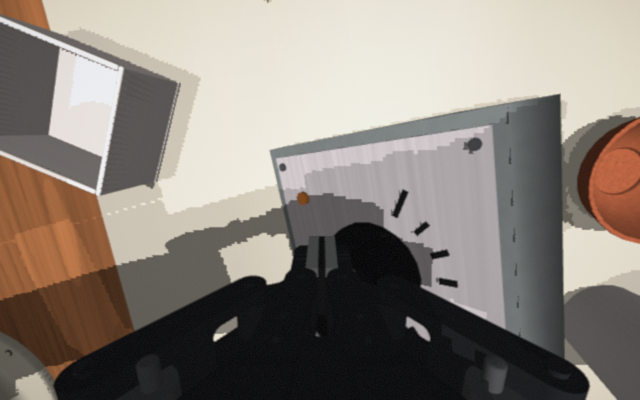

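View pics/s18.png

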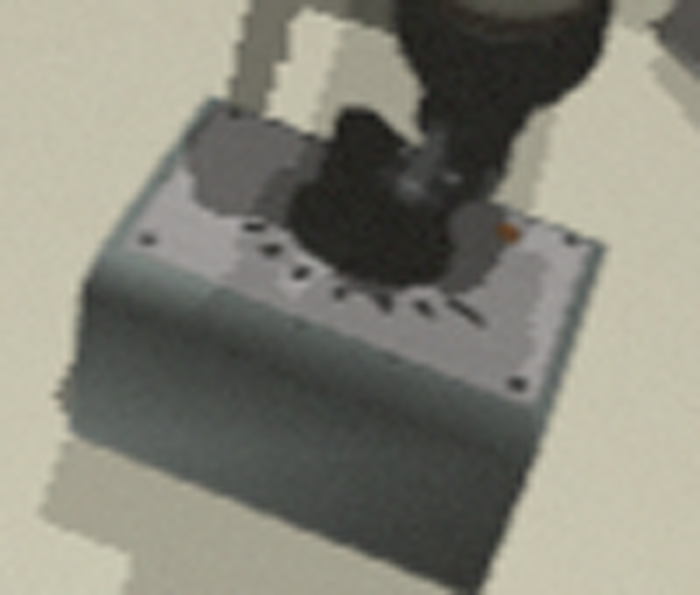

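```bash
python3 -m inch '[[0,0,3,-6,0]]'
python3 - <<'E'
from h import *
s=st(); print(tip(s))
E
python3 -m inch '[[0,0,6,-4,0]]'
python3 - <<'E'
from h import *
s=st(); print(tip(s)); shot("w19"); shot("sc19","scene"); crop(cv2.imread("pics/sc19.png"),330,205,430,290,7,"pics/s19.png")
shot("t19","top"); crop(cv2.imread("pics/t19.png"),195,140,295,230,6,"pics/tt19.png")
E
```

```text
clock: 14.53
tool_pos: [0.5116, 0.2252, 0.3065]
orientation: [0.74, 0.671, -0.021, -0.05]
ft_force: [0.3, -0.4, 0.7]
grip_width: 0.0
t=14.53 tcp [511.6 225.2 306.5] xang 84.31 tilt 6.23deg F [ 0.3 -0.4  0.7] M [-0.   -0.04  0.02] w 0.0mm j6 0.26
[0.49456059 0.23312002 0.13453475]
clock: 14.62
tool_pos: [0.5189, 0.2244, 0.3126]
orientation: [0.74, 0.671, -0.02, -0.049]
ft_force: [0.8, 0.4, 0.3]
grip_width: -0.0003
t=14.62 tcp [518.9 224.4 312.6] xang 84.32 tilt 6.05deg F [0.8 0.4 0.3] M [ 0.02 -0.08  0.06] w -0.3mm j6 0.26
[0.50255897 0.23239026 0.14051585]
```

View pics/w19.png

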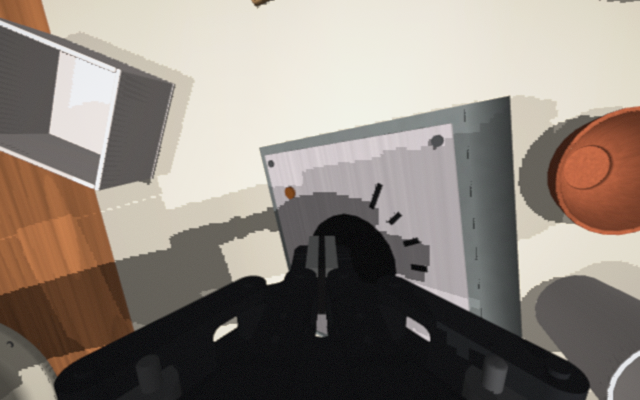

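View pics/s19.png

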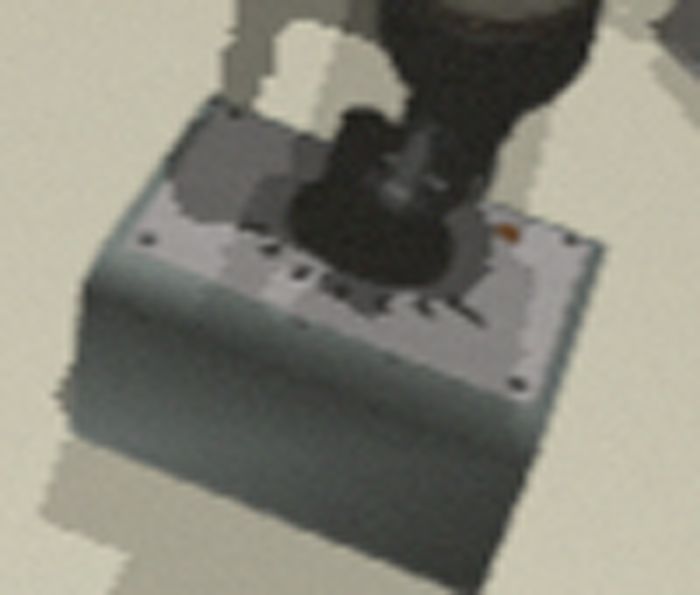

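```bash
python3 -m inch '[[0,0,-10,-20,0],[0,5,-38,-20,0],[0,0,-10,0,0],[0,0,0,0,0]]'
python3 - <<'E'
from h import *
s=st(); print(tip(s)); shot("w20"); shot("sc20","scene"); crop(cv2.imread("pics/sc20.png"),330,205,430,290,7,"pics/s20.png")
crop(cv2.imread("pics/w20.png"),300,100,600,340,2.6,"pics/w20c.png")
E
```

```text
clock: 15.1
tool_pos: [0.4665, 0.232, 0.358]
orientation: [0.741, 0.67, -0.019, -0.048]
ft_force: [0.4, 0.6, -0.1]
grip_width: 0.0
t=15.10 tcp [466.5 232.  358. ] xang 84.10 tilt 5.94deg F [ 0.4  0.6 -0.1] M [ 0.   -0.06  0.03] w 0.0mm j6 0.30
[0.45049045 0.24014691 0.18590434]
```

View pics/w20c.png

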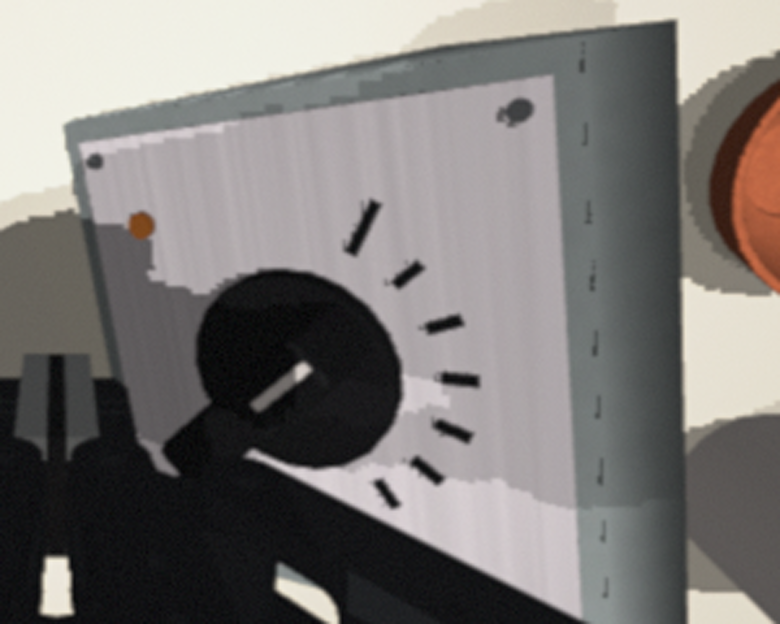

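View pics/s20.png

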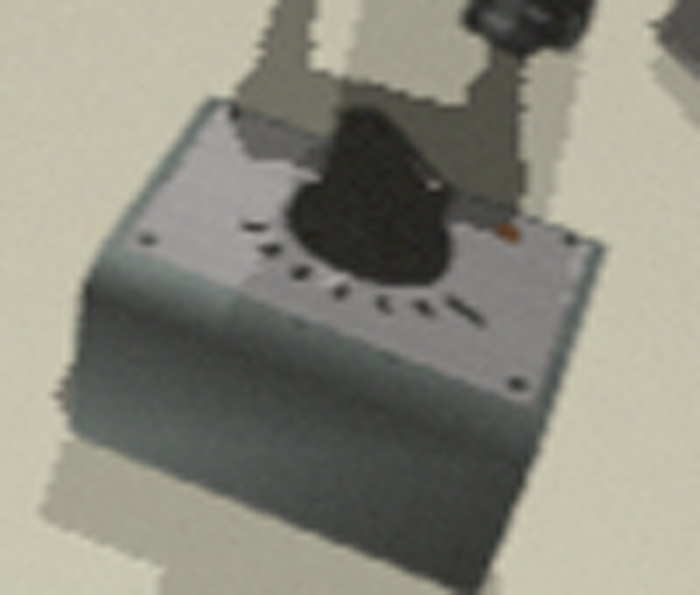

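```bash
cat >> h.py <<'E'
_t=np.radians(35);_h=np.radians(5.4)
KN=np.array([-np.sin(_t)*np.cos(_h),-np.sin(_t)*np.sin(_h),np.cos(_t)]);KU=np.array([np.cos(_t)*np.cos(_h),np.cos(_t)*np.sin(_h),np.sin(_t)]);KR=np.cross(KU,KN)
K=np.array([.5174,.2051,.0858])+.0037*KU
def kp(p): d=np.asarray(p)-K; return np.round(np.array([d@KR,d@KU,d@KN])*1000,1)
def kw(r,u,n): return K+(r*KR+u*KU+n*KN)/1000
def kang(C,tail,head):
    a,b=[kp(plane(C,q,K,KN,.046)) for q in (tail,head)]
    print("line",a,b,"angle from up %.1f -> selector %.3f"%(np.degrees(np.arctan2(b[0]-a[0],b[1]-a[1])),np.arctan2(b[0]-a[0],b[1]-a[1])+np.radians(60)))
def kneed(r,u,n,d=.173):
    s=arm.read_state(); Rt=R.from_quat(s["orientation"]).as_matrix(); t=tip(s,d)
    print("tip",kp(t),np.round(t,4),"tool shift",np.round(Rt.T@(kw(r,u,n)-t)*1000,1))
E
python3 - <<'E'
from h import *
C=ld("w20"); w=lambda p: np.array(p)/2.6+np.array([300,100])
kang(C,w((255,405)),w((308,370)))
for th in (-60,-40,-20,0,20): 
    a,b=np.sin(np.radians(th)),np.cos(np.radians(th)); print(th,np.round((proj(C,kw(30*a,30*b,46))-[300,100])*2.6),np.round((proj(C,kw(50*a,50*b,0))-[300,100])*2.6))
kneed(-45,-20,30)
E
```

```text
line [-6.3  7.3 46. ] [-18.7  24.3  46. ] angle from up -36.1 -> selector 0.417
-60 [271. 342.] [361. 235.]
-40 [303. 368.] [412. 271.]
-20 [326. 401.] [448. 321.]
0 [337. 438.] [464. 377.]
20 [335. 471.] [457. 429.]
tip [-40.9   2.6 117.3] [0.4517 0.2399 0.1855] tool shift [ 7.1 38.2 81.5]
```

```bash
python3 -m inch '[[0,3,18,20,0],[0,3,16,30,0],[0,0,0,30,0],[0,0,0,0,0]]'
python3 - <<'E'
from h import *
s=st(); kneed(-40,-18,24)
E
```

```text
clock: 15.53
tool_pos: [0.4993, 0.2373, 0.2714]
orientation: [0.742, 0.669, -0.016, -0.047]
ft_force: [-1.7, -0.3, -2.3]
grip_width: -0.0003
t=15.53 tcp [499.3 237.3 271.4] xang 83.98 tilt 5.67deg F [-1.7 -0.3 -2.3] M [-0.07  0.03  0.02] w -0.3mm j6 0.29
tip [-43.4 -19.9  27.7] [0.4843 0.2455 0.0992] tool shift [-2.6  4.4  1.5]
```

```bash
python3 -m inch '[[0,-6,4,-2,0],[0,-5,4,-3,0]]'
python3 - <<'E'
from h import *
s=st(); kneed(-28,0,24)
E
```

```text
clock: 15.7
tool_pos: [0.5058, 0.2271, 0.2741]
orientation: [0.741, 0.669, -0.018, -0.052]
ft_force: [-12.1, 18.8, -0.1]
grip_width: -0.0001
t=15.70 tcp [505.8 227.1 274.1] xang 83.97 tilt 6.36deg F [-12.1  18.8  -0.1] M [2.56 1.76 0.04] w -0.1mm j6 0.26
tip [-33.8 -15.1  27.9] [0.489  0.2364 0.1021] tool shift [-2.6 14.8 -7.1]
```

```bash
python3 -m inch '[[0,-3,7,-4,0]]'
python3 - <<'E'
from h import *
s=st(); kneed(-28,0,24)
E
python3 -m inch '[[0,-3,6,-4,0]]';  python3 - <<'E'
from h import *
s=st(); kneed(-28,0,24)
shot("w21");  shot("sc21","scene"); crop(cv2.imread("pics/sc21.png"),330,205,430,290,7,"pics/s21.png")
E
```

```text
clock: 15.78
tool_pos: [0.5114, 0.2239, 0.277]
orientation: [0.741, 0.669, -0.02, -0.056]
ft_force: [-5.9, 0.6, 1.8]
grip_width: 0.0001
t=15.78 tcp [511.4 223.9 277. ] xang 83.99 tilt 6.79deg F [-5.9  0.6  1.8] M [ 0.    0.63 -0.02] w 0.1mm j6 0.25
tip [-30.7  -9.9  28.1] [0.4934 0.2336 0.1053] tool shift [-0.5 10.4 -3.5]
clock: 15.87
tool_pos: [0.5162, 0.2207, 0.2799]
orientation: [0.741, 0.669, -0.021, -0.06]
ft_force: [-13.3, 14.3, -9.5]
grip_width: -0.0002
t=15.87 tcp [516.2 220.7 279.9] xang 83.98 tilt 7.27deg F [-13.3  14.3  -9.5] M [ 1.89  1.71 -0.01] w -0.2mm j6 0.24
tip [-27.7  -5.5  28.8] [0.4969 0.231  0.1083] tool shift [ 1.7  7.1 -0. ]
```

View pics/s21.png

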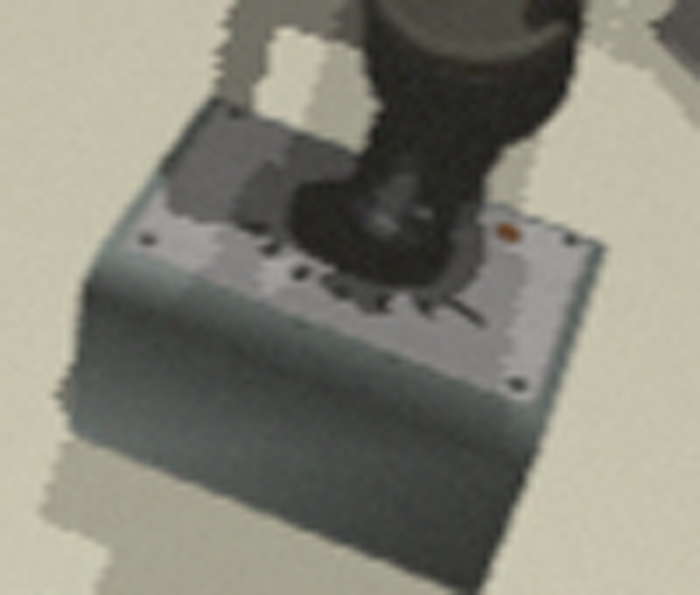

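View pics/w21.png

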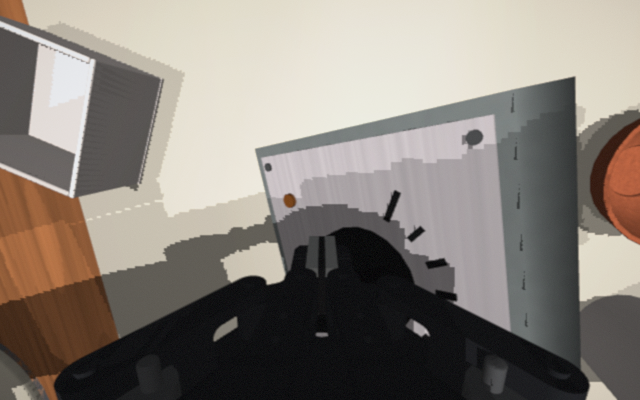

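```bash
python3 -m inch '[[0,-4,6,-3,0]]'
python3 - <<'E'
from h import *
s=st(); kneed(-21,4,26)
E
python3 -m inch '[[0,-4,6,-3,0]]';  python3 - <<'E'
from h import *
s=st(); kneed(-21,4,26)
shot("w22");  shot("sc22","scene"); crop(cv2.imread("pics/sc22.png"),330,205,430,290,7,"pics/s22.png")
E
```

```text
clock: 16.05
tool_pos: [0.5231, 0.2154, 0.2833]
orientation: [0.741, 0.669, -0.02, -0.058]
ft_force: [-7.2, 11.2, -4.4]
grip_width: -0.0002
t=16.05 tcp [523.1 215.4 283.3] xang 84.01 tilt 7.04deg F [-7.2 11.2 -4.4] M [ 1.86  1.11 -0.21] w -0.2mm j6 0.23
tip [-21.5   2.1  27.4] [0.5045 0.2255 0.1116] tool shift [-0.   2.4 -0.2]
clock: 16.13
tool_pos: [0.5276, 0.2119, 0.2849]
orientation: [0.741, 0.669, -0.021, -0.062]
ft_force: [-5.1, 10.1, -2.6]
grip_width: -0.0001
t=16.13 tcp [527.6 211.9 284.9] xang 83.97 tilt 7.56deg F [-5.1 10.1 -2.6] M [ 1.63  0.7  -0.19] w -0.1mm j6 0.22
tip [-18.8   5.7  27.2] [0.5078 0.2231 0.1134] tool shift [ 1.9 -0.9  2.1]
```

View pics/s22.png

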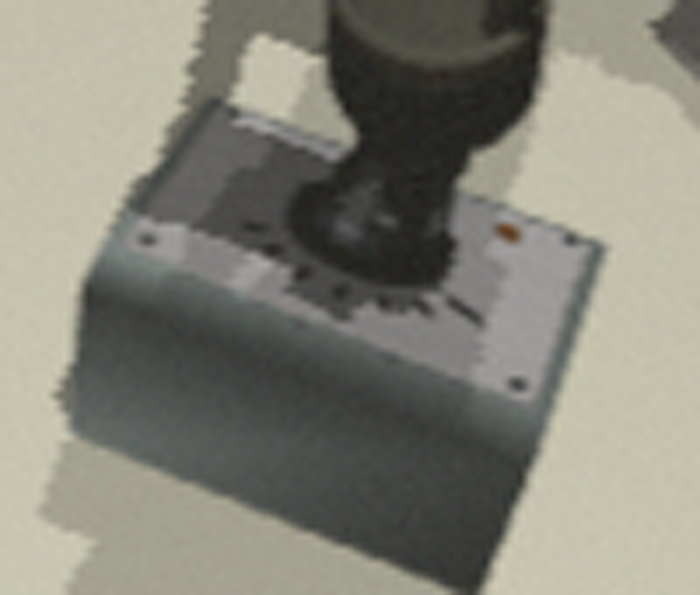

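```bash
python3 -m inch '[[0,20,-6,0,0],[0,20,-20,-30,0],[0,0,-25,-40,0],[0,0,0,0,0]]' | head -2;  python3 - <<'E'
from h import *
s=st(); kneed(-21,4,26)
shot("w23");  shot("sc23","scene"); crop(cv2.imread("pics/sc23.png"),330,205,430,290,7,"pics/s23.png");crop(cv2.imread("pics/w23.png"),300,100,600,340,2.6,"pics/w23c.png")
C=ld("w23")
for th in (-60,-40,-20,0,20): 
    a,b=np.sin(np.radians(th)),np.cos(np.radians(th)); print(th,np.round((proj(C,kw(30*a,30*b,46))-[300,100])*2.6),np.round((proj(C,kw(50*a,50*b,0))-[300,100])*2.6))
E
```

```text
clock: 16.57
tool_pos: [0.4945, 0.2495, 0.3682]
t=16.57 tcp [494.5 249.5 368.2] xang 83.73 tilt 6.96deg F [0.4 0.3 1.6] M [-0.02 -0.1   0.03] w 0.6mm j6 0.32
tip [-58.6  30.6 111. ] [0.4765 0.2601 0.1964] tool shift [-35.6  43.   79. ]
-60 [181. 402.] [274. 298.]
-40 [208. 427.] [318. 333.]
-20 [229. 459.] [351. 380.]
0 [240. 492.] [367. 432.]
20 [239. 523.] [364. 480.]
```

View pics/w23c.png

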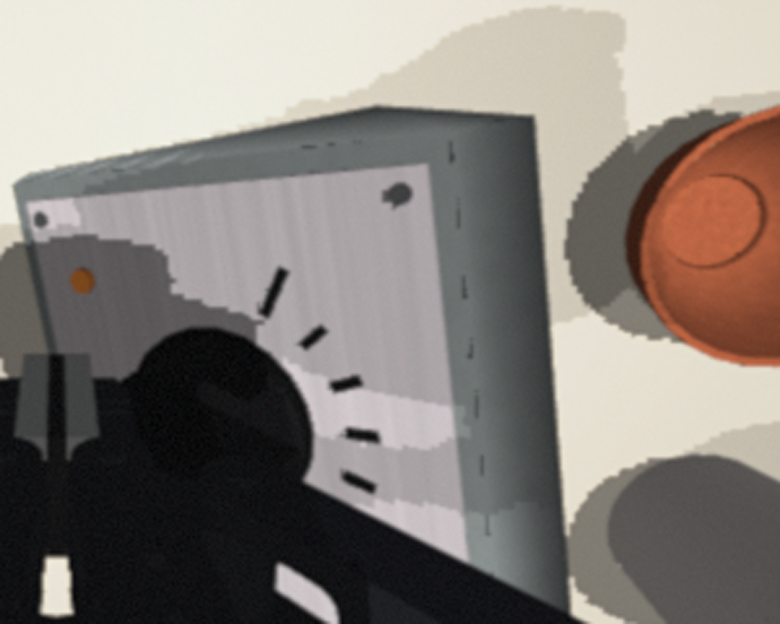

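View pics/s23.png

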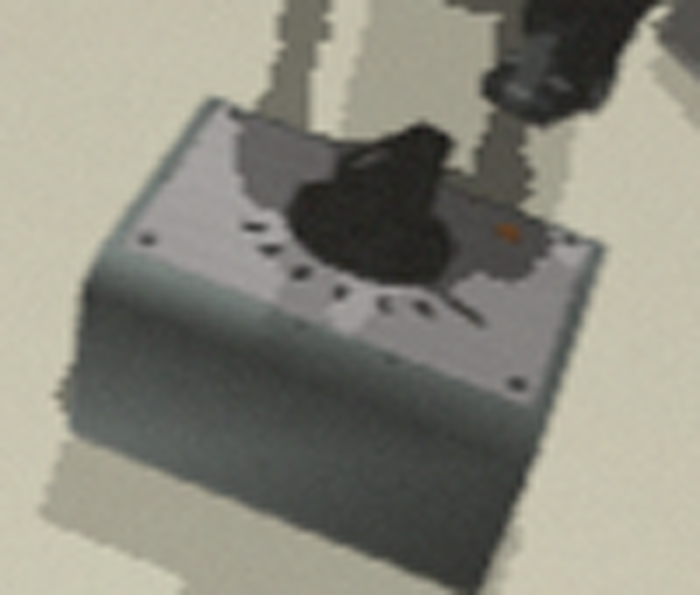

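```bash
python3 - <<'E'
from h import *
C=ld("sc23")
f=lambda p:np.round((proj(C,p)-[330,205])*7)
for th in (-60,-40,-20,0,20,40): 
    a,b=np.sin(np.radians(th)),np.cos(np.radians(th)); print(th,"pointer",f(kw(33*a,33*b,46)),"tail",f(kw(-33*a,-33*b,46)),"line in/out",f(kw(10*a,10*b,46)),f(kw(30*a,30*b,46)),"tick",f(kw(50*a,50*b,0)))
E
python3 -m inch '[[0,30,0,-30,0],[0,20,20,-20,0],[0,0,0,0,0]]' | head -2
python3 - <<'E'
from h import *
st();shot("w24");crop(cv2.imread("pics/w24.png"),240,100,540,340,2.6,"pics/w24c.png")
C=ld("w24")
for th in (-40,-20,0,20,40): 
    a,b=np.sin(np.radians(th)),np.cos(np.radians(th)); print(th,np.round((proj(C,kw(30*a,30*b,46))-[240,100])*2.6),np.round((proj(C,kw(50*a,50*b,0))-[240,100])*2.6))
shot("sc24","scene"); crop(cv2.imread("pics/sc24.png"),365,205,415,255,14,"pics/s24.png")
E
```

```text
-60 pointer [458. 185.] tail [338. 102.] line in/out [415. 156.] [452. 181.] tick [454. 307.]
-40 pointer [436. 187.] tail [360. 101.] line in/out [408. 156.] [432. 183.] tick [420. 311.]
-20 pointer [409. 183.] tail [386. 105.] line in/out [400. 155.] [407. 180.] tick [379. 306.]
0 pointer [380. 175.] tail [413. 113.] line in/out [392. 152.] [381. 172.] tick [336. 293.]
20 pointer [353. 162.] tail [439. 125.] line in/out [384. 149.] [357. 160.] tick [296. 273.]
40 pointer [332. 147.] tail [460. 139.] line in/out [378. 144.] [338. 147.] tick [265. 250.]
clock: 16.92
tool_pos: [0.5251, 0.2884, 0.4044]
t=16.92 tcp [525.1 288.4 404.4] xang 83.38 tilt 7.64deg F [-0.8  0.   0.3] M [-0.05 -0.09 -0.05] w -0.1mm j6 0.38
-40 [287. 482.] [385. 400.]
-20 [303. 509.] [412. 440.]
0 [313. 536.] [426. 483.]
20 [313. 560.] [425. 521.]
40 [306. 578.] [410. 550.]
```

View pics/w24c.png

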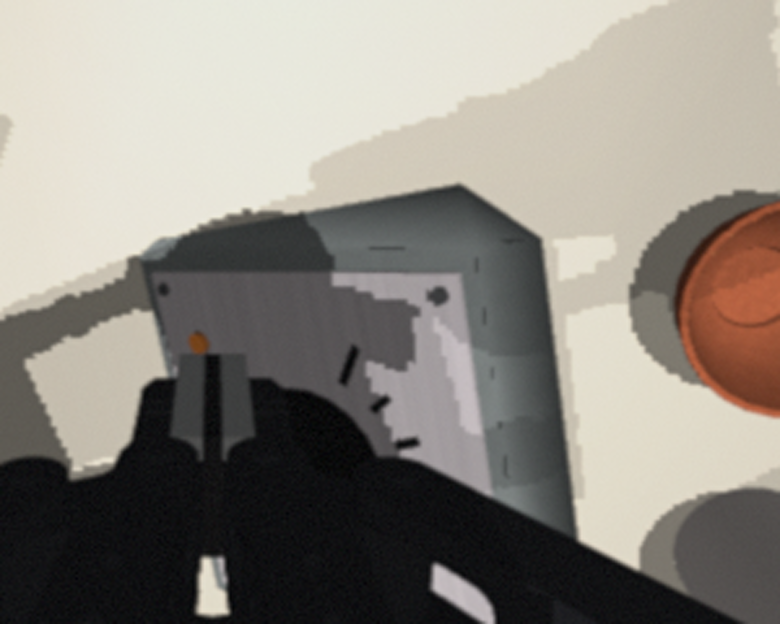

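View pics/s24.png

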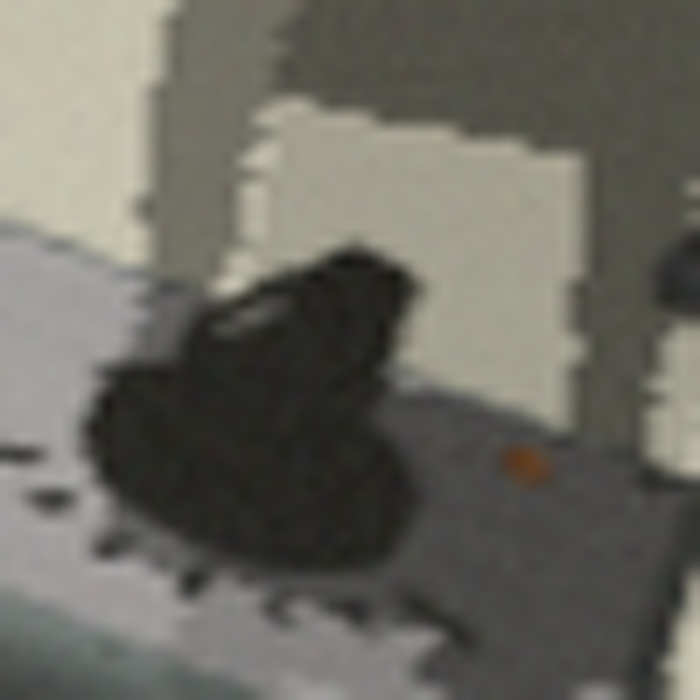

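```bash
python3 -m inch '[[0,-38,-15,-10,0],[0,-38,-15,0,0],[0,-38,-15,0,0],[0,-38,0,0,0],[0,0,0,0,0]]' | head -2
python3 - <<'E'
from h import *
st();shot("w25");crop(cv2.imread("pics/w25.png"),240,60,540,300,2.6,"pics/w25c.png")
C=ld("w25")
for th in (0,20,40): 
    a,b=np.sin(np.radians(th)),np.cos(np.radians(th)); print(th,np.round((proj(C,kw(30*a,30*b,46))-[240,60])*2.6),np.round((proj(C,kw(8*a,8*b,46))-[240,60])*2.6))
shot("sc25","scene"); crop(cv2.imread("pics/sc25.png"),205,130,335,235,5.6,"pics/s25.png");shot("top25","top")
E
```

```text
clock: 17.43
tool_pos: [0.4584, 0.1334, 0.4009]
t=17.43 tcp [458.4 133.4 400.9] xang 83.43 tilt 8.73deg F [ 0.  -0.7 -0.3] M [-0.11 -0.03 -0.  ] w -0.1mm j6 0.12
0 [528. 151.] [455. 166.]
20 [526. 189.] [455. 175.]
40 [511. 223.] [451. 184.]
```

View pics/w25c.png

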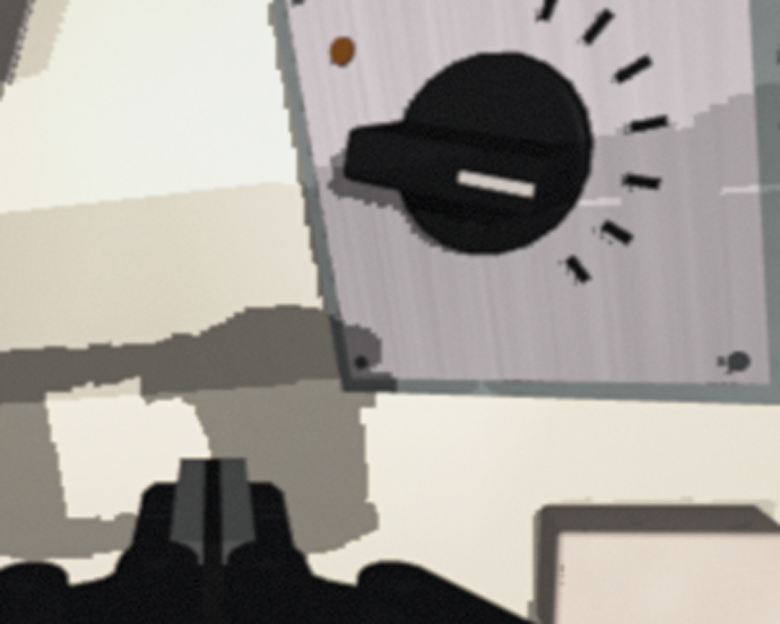

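View pics/s25.png

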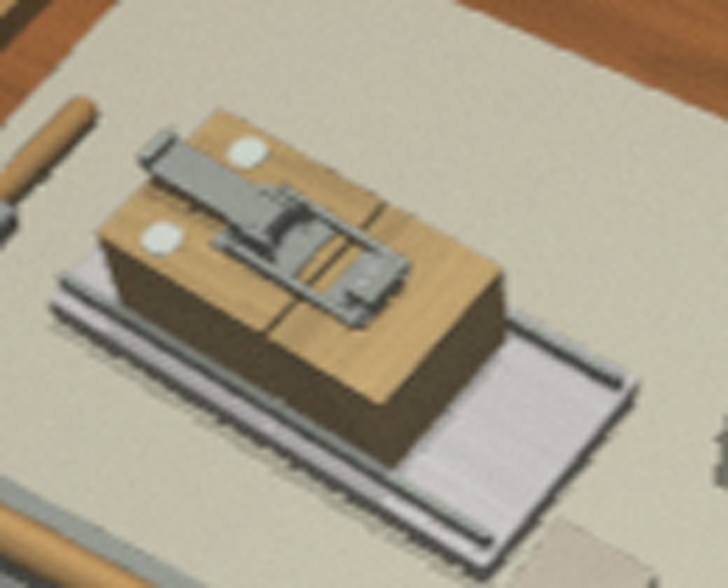

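View pics/sc25.png

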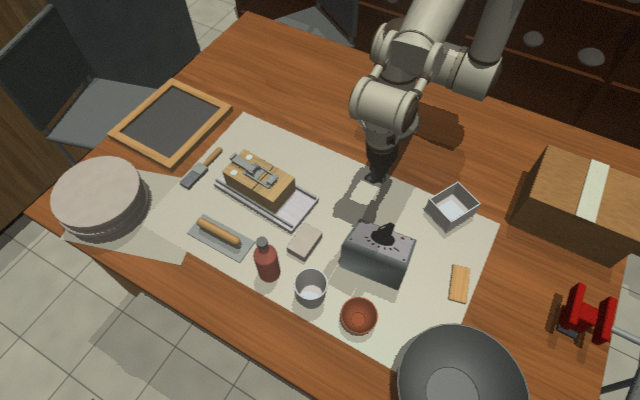

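Run:
```python
from h import *
C=ld("w25"); kang(C,np.array((458,176))/2.6+[240,60],np.array((534,190))/2.6+[240,60])
s=st(); print(np.abs(s["dq"]).max()); print(arm.sign_off())
```

```text
line [ 3.2  8.6 46. ] [10.9 30.5 46. ] angle from up 19.4 -> selector 1.385
t=17.58 tcp [459.4 137.8 401.8] xang 83.62 tilt 8.71deg F [-0.1  0.6  0.1] M [-0.03 -0.   -0.02] w -0.1mm j6 0.13
0.034864892605368465
the job is handed in; nothing more can be done
None
```

The mould is closed and latched, the knob is on the fourth click, and I handed the job in at 17.6 s of the 72 s allowed. No verdict is reported.

**What I did**
- I pushed the sliding half home against the seal, measuring a gap of about 5–6 mm.
- I tipped the wire loop over so its bar dropped behind the keeper.
- I lifted the lever upright with the jaws, then pushed it over and down with closed fingertips.
- I pushed the bar knob clockwise and backed away.

**Last checks in the pictures**
- **Lever:** flat; its end lies about where it should at 2.76 rad, though the views fix the angle only roughly.
- **Loop:** its bar is under the keeper's lip.
- **Gap:** about 3.2 mm just after latching, under the 4 mm limit.
- **Knob:** pointer at 19.4° from straight up, a selector angle of about 1.385 rad against 1.396.
- **Bystanders:** they look unmoved by eye in the scene view; I did not measure them. The gripper is clear of everything and its force reading is near zero.

**What went wrong or disagreed**
- The jaws slipped off the lever just past upright, so I finished the throw by pushing.
- The final press on the lever peaked at a reading of about 98 N, close to the 120 N limit, before I lifted off.
- The first push on the knob moved it only one click before the fingertip rode over the bar. A second, lower push took it to the fourth.
- The tool's tilt drifted to about 9° by the end. My aiming took it into account.

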